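# Set up the bench stand so that it stands level and firm

### The job

Set up the work stand on the bench: swing its folded side leg fully out until it snaps home against its stop, and turn the two levelling screws by their black handles until the deck is level both ways and the stand sits firmly on all four feet, with none of them hanging free. Leave the stand in its place on the bench, do not disturb the things around it, and let go when it is done.

Things in the scene. Friction and masses are not known exactly. Their poses are not given: they have to be found in the camera images.
- stand: Dark steel stand, about 5 kg, loose on the bench. Deck 220 x 200 x 12 mm, top 34 mm above the origin; on it, fixed, a black bowl 100 mm wide, top at 144 mm, centred at x 27, y -12 mm. Origin: deck's middle, at bench level. Rubber feet at its +x edge; deck screw at x -85, y -75, leg hinge at x -75, y 85 mm. z is square to the deck. As found it leans down to its -x edge: the deck screw is too short
- corner_a (a point): point on the deck's top face, 10 mm inside its -x, -y corner (stand frame x -100, y -90, z 34 mm); the four corner points are equally high when the deck is level
- corner_b (a point): the same at the -x, +y corner (x -100, y +90, z 34 mm)
- corner_c (a point): the same at the +x, +y corner (x +100, y +90, z 34 mm)
- corner_d (a point): the same at the +x, -y corner (x +100, y -90, z 34 mm)
- rubber_foot_right: fixed-length black rubber foot, 28 mm in diameter, under the deck at x 85, y -70 mm; origin at its sole. It yields about 1 mm per 8 N, so the stand sits 1 to 2 mm lower when loaded
- rubber_foot_left: the other rubber foot, the same, at x 85, y 85 mm
- leg (a joint): swing of the side leg about its upright hinge, rad: 0 folded along the stand's +y side, growing counter-clockwise from above to 1.45, its stop, fully out. From about 1.0 a sprung plunger under its tail climbs a ridge on the deck, then drops behind it and holds the leg at the stop; up to about 5 N at the grip point carries it over
- leg_hinge (a point): point on the leg's hinge axis, at the height of the leg bar's middle. The leg bar is aluminium, 18 mm wide, 18 mm tall, its middle 54 mm above the stand's origin, and runs along the x axis of point leg_grip
- leg_grip (a point): middle of the leg bar, 78 mm from the hinge axis, where it can be pinched across its 18 mm width or pushed sideways; x points along the leg to its tip. The deck's top is 20 mm below it while folded. The leg screw stands 130 mm from the hinge on the same line, in a 36 mm round boss
- deck_screw (a joint): turn of the levelling screw in the deck's corner, rad, 0 to 5, growing clockwise from above, which drives its foot down 3 mm per rad and so raises that corner; at 3.5 its sole is flush with the unloaded rubber feet. Stiff (0.15 N m); stays where it is left. It stands on the bench from the start
- deck_screw_handle (a point): centre of the deck screw's black bar handle, 66 mm long along this point's x axis, 14 mm thick along its y, 32 mm tall; about 101 mm above the screw's sole. The screw's boss below it ends 15 mm or more under the handle
- deck_screw_sole (a point): centre of the underside of the deck screw's foot, a steel disc 34 mm in diameter that does not turn with the screw
- leg_screw (a joint): turn of the identical levelling screw at the leg's tip: clockwise from above drives its foot down 3 mm per rad, 0 to 5 rad; at 3.5 flush with the unloaded rubber feet. It starts clear of the bench; its handle sinks with it until the foot touches, then that side of the deck rises instead
- leg_screw_handle (a point): centre of the leg screw's handle, the same shape as the deck screw's; 101 mm above that screw's sole
- leg_screw_sole (a point): centre of the underside of the leg screw's foot, a 34 mm steel disc; height 0 when it touches the bench. With the leg out and this foot free the deck sags a little to its +y side; driven on after first touch, usually by about 1 rad, it levels the deck and takes several newtons. Far beyond that it lifts the left rubber foot
- deck_screw_foot: the deck screw's foot (origin at the centre of its sole)
- leg_screw_foot: the leg screw's foot (origin at the centre of its sole)
- spray_bottle: bystander: spray bottle, 72 mm in diameter, 227 mm tall, standing beyond the leg's sweep; origin at the centre of its underside
- solvent_can: bystander: oblong can 70 x 115 x 170 mm (190 with its handle) beside the deck screw; origin at the centre of its underside
- filler_tin: bystander: round tin 75 mm in diameter, 99 mm tall, on the robot's side of the stand; origin at the centre of its underside

How it is judged (in metres and radians):
At the end, for the whole second after the job is handed in: The leg is home at its stop (within 0.07 rad), the deck is level within 0.013 rad (0.75 degrees), each of the four feet presses on the bench with more than 1.5 N, and the stand is at rest within 40 mm of where it stood (value of joint leg above 1.38 rad and angle between stand's own z axis and vertical below 0.013 rad and contact force between each of rubber_foot_right, rubber_foot_left, deck_screw_foot, leg_screw_foot and anything else above 1.5 N and distance of stand from where it was at the start of the episode below 0.04 m and linear speed of stand below 0.01 m/s); the robot touches nothing.
It fails at once if the stand is tipped by more than 7 degrees (angle between stand's own z axis and vertical above 0.12 rad).
It fails at once if a bystander is shoved more than 30 mm or tipped (distance of any of spray_bottle, solvent_can, filler_tin from where it was at the start of the episode above 0.03 m or angle between any of spray_bottle, solvent_can, filler_tin's own z axis and vertical above 0.3 rad).
It also fails if it takes over 72 s, if anything falls off the work surface, if the arm or the gripper's body presses on something with over 40 N, if the wrist force passes 120 N, or if a joint passes its speed limit or range.

### The arm

A 6-joint arm with a two-finger parallel gripper is mounted at the origin on the work surface. World frame = base frame: x ahead of the robot, y to its left, z up, the work surface at z = 0. Lengths are in m, angles in degrees, forces in N, time in s.
With the tool pointing down it reaches from about 0.25 to 0.725 m from the base axis. Payload 9.7 kg.
Tool frame: the origin (TCP) lies midway between the tips of the shut fingers; the grasp point (between the pads) lies 19 mm behind it; z points along the fingers, y is the line along which they close (so a half turn about z gives the same grasp; the last joint's range is limited). The gripper opens to 85 mm and grips with 20 to 120 N. Pads are 22 mm wide; open, the fingers measure 114 mm over their backs; the gripper's body (76 mm by 85 mm) begins 54 mm behind the grasp point. The pads swing forward as they close: fully open they stand 13 mm farther back than shut.
Start: joints at [74.943, 4.979, 10.078, 95.1, 0, 90], TCP at [0.143, 0.531, 0.203] pointing down, gripper open.
Joint ranges: [-179.16, 179.16], [-48.56, 103.87], [-65.8, 70.77], [-126.05, 130.52], [-82.76, 87.17], [-180, 180]. Speed limits (degrees/s): [127.2, 127.2, 147.25, 180, 180, 180].

### API

Orientations are given as [roll, pitch, yaw] about the fixed x, y, z axes, in that order (R = Rz(yaw) Ry(pitch) Rx(roll)).
In Python, from workcell import bot gives the robot as it stands. The module is installed in compiled form; this text tells all that it offers.
- The arm moves only by the tool send_rows, never from a script. Its argument "moves" is one flat list of numbers, 7 for each row, row after row: the shift along the world's x, y, z normalised to -1 to 1, where 1 is 0.025 m, then the turn, a rotation vector about the world's x, y, z normalised to -1 to 1, where 1 is 0.15 rad, then the closure, from -1 (fully open) to 1 (shut), so that 0 is half open. A call has 1 to 8 rows; each row shifts and turns the commanded pose from where the row before left it; what a row does not reach is not made up. A row lasts 1/8 s, in which the tool goes at most 62.5 mm and 10.7 degrees, less where a joint would pass 70% of its speed; a pose out of reach is approached as far as the arm can. A call with a number of a shift or a turn outside -1 to 1 is refused whole. A call with a gripper value outside its range is refused whole. The fingers move at their own pace and stop on an object; "squeeze" is the grip in N (left out, the last holds). Time passes only in rows, so rows that do not move let the fingers close. It gives the time, the measured TCP pose, the force, the opening and the grip force at its end, in the units of the state.
- bot.get_obs(): the state, without advancing time (a new reading comes with each control period).
- bot.camera(name): name is "side" or "top"; returns a dict with "color" (420x560x3 uint8, red, green, blue), "camera_matrix" (3x3 intrinsics, pixels), "R" (3x3) and "t" (3): a world point X has camera coordinates R X + t. Camera axes: x right, y down, z forward; pixel columns grow to the right and rows downward; lengths in m; the calibration is good to about 2 mm. A picture is of the moment at which its call begins. There is no depth.
- bot.job_done(): hands the job in; it is judged then, once.
Trained networks look in the newest picture that a camera, given by its name, has taken for a name from the list of things; names that differ only in an ending like _2 or _b are one class to them, and where a whole thing is asked for, a point or a joint stands for the part that bears it (a point fixed in the world has none). Each returns a list of dicts, best first, with "p" (0 to 1); they miss things now and then, are a little off and sometimes report something else, mostly with a low value. They report only what shows in the picture. A call takes as long as a camera call.
- bot.boxes_of(camera, query): "extent" ([left, top, right, bottom] in pixels, round what is visible of it).
- bot.trace(camera, query): "region" (420x560 bool, what is visible of it) and "extent" ([left, top, right, bottom] in pixels, round what is visible of it).
- bot.landmark_of(camera, query): "pixel" ([column, row] in pixels: a listed point, or the origin of a listed thing).
The state is a dict: "time": time; "q": joint angles; "qd": joint speeds; "joint_efforts": joint torques, N m; "ee_pos": TCP position; "tcp_rot": TCP orientation; "wrist_force": force on the tool from outside, world axes, zero at the start; "torque": the same for the moment, N m; "opening": finger opening in m; "grasp_force": force on a finger pad.
Only numpy, scipy, OpenCV 4.12 (cv2) and the standard library are available. Lean on these libraries where they do the work, as an engineer would, in place of code of your own. Each camera call takes 0.05 s, during which the arm holds its last target. There are 200 camera calls.

## Working session

There is one attempt and no reset: what is moved stays moved. The work goes in short steps, Python scripts to look and compute and a tool call to move; the robot and the scene stay as the last step left them, time stands still between calls to the robot, and variables do not carry over. Pictures are saved under pics/ and viewed, at most 10 in all, crops included, and the job is handed in when it is done.

Besides the shell and the picture viewer there is one more tool, called after ">>>" in YAML: its name, and indented under it one key for each argument. send_rows: Moves the arm, as the interface text tells. Its arguments: {"type":"object","properties":{"moves":{"type":"array"},"squeeze":{"type":"number"}},"required":["moves"]}

```bash
mkdir -p pics; cat > h.py <<'E'
import numpy as np, cv2
from workcell import bot
def cams(): return {c:bot.camera(c) for c in("side","top")}
def px(c,q,n=1):
    r=bot.landmark_of(c,q); return [(np.round(d["pixel"],1).tolist(),round(d["p"],2)) for d in r[:n]]
def ray(C,p):
    d=C["R"].T@np.linalg.inv(C["camera_matrix"])@np.array([p[0],p[1],1.]); return -C["R"].T@C["t"],d/np.linalg.norm(d)
def tri(Cs,ps):
    A=np.zeros((3,3));b=np.zeros(3);R=[ray(C,p) for C,p in zip(Cs,ps)]
    for o,d in R: P=np.eye(3)-np.outer(d,d);A+=P;b+=P@o
    X=np.linalg.solve(A,b); return X,[float(np.linalg.norm((np.eye(3)-np.outer(d,d))@(X-o))) for o,d in R]
def atz(C,p,z):
    o,d=ray(C,p); return o+d*(z-o[2])/d[2]
def look(C,q):
    a={c:px(c,q) for c in C}; s=""
    if all(a.values()):
        X,e=tri([C[c] for c in C],[a[c][0][0] for c in C]); s=f"{np.round(X,4)} err {np.round(e,4)}"
    print(q,a,s); return a
E
python3 - <<'E'
from h import *
C=cams()
for c in C: cv2.imwrite(f"pics/{c}0.png",C[c]["color"][:,:,::-1]); print(c,-C[c]["R"].T@C[c]["t"])
for q in "stand corner_a corner_b corner_c corner_d leg_hinge leg_grip leg_screw_handle leg_screw_sole deck_screw_handle deck_screw_sole spray_bottle solvent_can filler_tin".split(): look(C,q)
print(bot.get_obs())
E
```

```text
side [0.19236224 0.44423924 0.77404615]
top [ 0.50046816 -0.04232107  0.89360434]
stand {'side': [([265.9, 242.1], 0.94)], 'top': [([275.2, 184.4], 0.94)]} [ 6.267e-01 -3.460e-02 -1.000e-04] err [0.0019 0.0019]
corner_a {'side': [([334.8, 244.3], 0.9)], 'top': [([323.8, 139.5], 0.95)]} [ 0.6487 -0.1668 -0.0758] err [0.0911 0.0911]
corner_b {'side': [([334.8, 244.3], 0.9)], 'top': [([323.8, 139.5], 0.95)]} [ 0.6487 -0.1668 -0.0758] err [0.0911 0.0911]
corner_c {'side': [([334.8, 244.3], 0.9)], 'top': [([323.8, 139.5], 0.95)]} [ 0.6487 -0.1668 -0.0758] err [0.0911 0.0911]
corner_d {'side': [([334.8, 244.3], 0.9)], 'top': [([323.8, 139.5], 0.95)]} [ 0.6487 -0.1668 -0.0758] err [0.0911 0.0911]
leg_hinge {'side': [([253.2, 277.1], 0.59)], 'top': [([224.5, 213.9], 0.62)]} [0.5651 0.0648 0.0428] err [0.0014 0.0014]
leg_grip {'side': [([219.2, 260.3], 0.57)], 'top': [([215.3, 175.9], 0.81)]} [0.6375 0.0805 0.0429] err [0.0043 0.0043]
leg_screw_handle {'side': [([189.4, 230.7], 0.85)], 'top': [([201.1, 146.1], 0.67)]} [0.6852 0.0986 0.1006] err [0.0026 0.0026]
leg_screw_sole {'side': [([193.0
[... 627 characters left out ...]
0587 0.008 ] err [0.0016 0.0016]
{'time': 1.5, 'q': array([ 7.49442484e+01,  4.97980390e+00,  1.00777404e+01,  9.50995651e+01,
       -1.15578905e-03,  8.99994717e+01]), 'qd': array([ 0.03526967, -0.03873173,  0.02226144,  0.02462957,  0.08036936,
       -0.07420445]), 'joint_efforts': array([-2.05027354e-04, -5.20089698e+01,  4.64862120e+01,  1.53779918e-03,
        9.20931598e-08,  9.87688907e-06]), 'ee_pos': array([0.14287178, 0.5311126 , 0.20307122]), 'tcp_rot': array([-1.79998371e+02,  1.15577403e-03,  1.64944777e+02]), 'wrist_force': array([-0.10596335,  0.08633204, -0.16486323]), 'torque': array([0.00051472, 0.02615722, 0.02051491]), 'grasp_force': 0.0, 'opening': 0.08581254049280437}
```

View pics/side0.png

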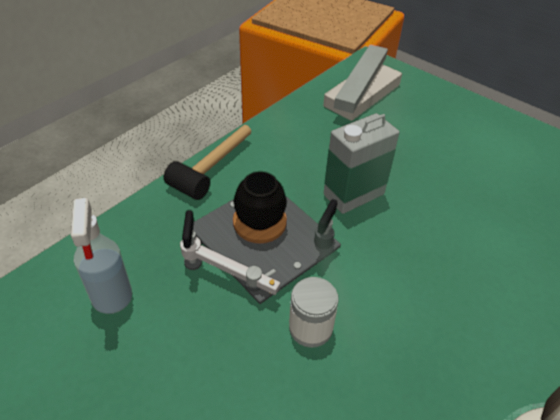

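View pics/top0.png

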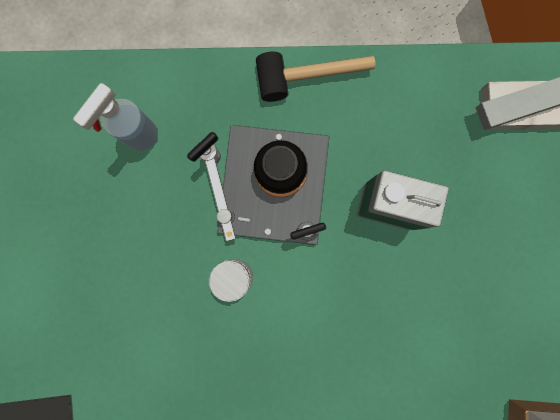

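The side view shows the leg on the +y side, with its screw near (190,230) and hinge near (253,275). The deck screw handle is at (327,214), the tin at (312,310) and the bottle at (105,270). In the top view the deck spans (220–329, 126–244), the leg runs from (224,216) to (207,152), and the can is to the right at (408,198).

```bash
cat >> h.py <<'E'
def axis(C,c,q,z):
    r=bot.trace(c,q)
    if not r: return None
    ys,xs=np.nonzero(r[0]["region"]); P=np.array([atz(C[c],(x,y),z)[:2] for x,y in zip(xs,ys)])
    m=P.mean(0);w,v=np.linalg.eigh(np.cov((P-m).T)); a=np.degrees(np.arctan2(v[1,1],v[0,1]))%180
    return np.round(m,4),round(a,1),np.round(np.sqrt(w)*3.46,3),round(r[0]["p"],2)
E
python3 - <<'E'
from h import *
C=cams()
for c in C: print(c,px(c,"corner_a",6))
for q in("leg_screw_handle","deck_screw_handle"):
    for c in C: print(q,c,axis(C,c,q,0.105), [ (d["extent"],round(d["p"],2)) for d in bot.boxes_of(c,q)[:3]])
print(axis(C,"top","leg_grip",0.05))
print([px(c,"rubber_foot_left",4) for c in C],[px(c,"leg_grip",4) for c in C],[px(c,"leg_hinge",4) for c in C])
E
```

```text
side [([334.3, 245.8], 0.98), ([262.1, 288.9], 0.85), ([194.0, 224.8], 0.71), ([326.3, 217.1], 0.36)]
top [([221.4, 229.4], 0.81), ([321.5, 140.2], 0.74), ([232.7, 126.2], 0.63), ([310.1, 241.8], 0.61)]
leg_screw_handle side (array([0.6806, 0.1004]), np.float64(139.5), array([0.02 , 0.096]), 0.85) [([181.8, 211.0, 196.0, 260.5], 0.63), ([181.8, 171.1, 340.2, 299.5], 0.53)]
leg_screw_handle top (array([0.6839, 0.0959]), np.float64(130.6), array([0.031, 0.059]), 0.73) [([187.7, 130.6, 219.9, 162.5], 0.7)]
deck_screw_handle side (array([ 0.525 , -0.0858]), np.float64(112.6), array([0.02 , 0.079]), 0.71) [([320.9, 200.7, 337.8, 233.3], 0.78), ([182.2, 210.2, 199.7, 269.1], 0.36)]
deck_screw_handle top (array([ 0.5291, -0.0934]), np.float64(106.6), array([0.016, 0.061]), 0.63) [([287.5, 219.5, 323.1, 240.3], 0.84), ([186.7, 130.6, 233.3, 240.5], 0.53)]
(array([0.6319, 0.0833]), np.float64(15.2), array([0.04 , 0.217]), 0.56)
[[([352.9, 195.3], 0.59), ([267.1, 245.9], 0.5)], []] [[([213.9, 259.3], 0.65)], [([214.2, 175.1], 0.75)]] [[([255.8, 276.6], 0.67), ([194.3, 228.7], 0.48)], [([221.5, 214.6], 0.63)]]
```

>>> send_rows:
  moves: [1,-1,0,0,0,-1,1,1,-1,0,0,0,-1,1,1,-1,0,0,0,-1,1,1,-1,0,0,0,-1,1]

```text
time: 2.95
ee_pos: [0.2436, 0.4303, 0.2032]
tcp_rot: [180.0, -0.0, 130.3]
wrist_force: [-0.6, -0.1, -0.6]
opening: 0.012
grasp_force: 0.0
```

>>> send_rows:
  moves: [0.99,-0.94,0,0,0,-0.18,1,0.99,-0.94,0,0,0,-0.18,1,0.99,-0.94,0,0,0,-0.18,1,0.99,-0.94,0,0,0,-0.18,1,0.99,-0.94,0,0,0,-0.18,1,0.99,-0.94,0,0,0,-0.18,1,0.99,-0.94,0,0,0,-0.18,1,0.99,-0.94,0,0,0,-0.18,1]

```text
time: 3.95
ee_pos: [0.4416, 0.2422, 0.2032]
tcp_rot: [180.0, -0.0, 118.1]
wrist_force: [0.7, -0.2, 0.7]
opening: -0.0002
grasp_force: 0.0
```

>>> send_rows:
  moves: [0.99,-0.94,0,0,0,-0.18,1,0.99,-0.94,0,0,0,-0.18,1,0.99,-0.94,0,0,0,-0.18,1,0.99,-0.94,0,0,0,-0.18,1,0.99,-0.94,0,0,0,-0.18,1,0.99,-0.94,0,0,0,-0.18,1,0.99,-0.94,0,0,0,-0.18,1,0.99,-0.94,0,0,0,-0.18,1]

```text
time: 4.95
ee_pos: [0.6396, 0.0542, 0.203]
tcp_rot: [180.0, -0.0, 105.8]
wrist_force: [0.0, 0.5, -0.2]
opening: 0.0003
grasp_force: 0.0
```

>>> send_rows:
  moves: [0,0,-1,0,0,0,1,0,0,-1,0,0,0,1,0,0,-1,0,0,0,1,0,0,-1,0,0,0,1,0,0,-1,0,0,0,1,0,0,0,0,0,0,1]

```text
time: 5.7
ee_pos: [0.6376, 0.055, 0.076]
tcp_rot: [-179.8, -0.0, 105.8]
wrist_force: [0.7, 0.2, -0.1]
opening: -0.0
grasp_force: 0.0
```

```bash
python3 - <<'E'
from h import *
C=cams()
I=[cv2.resize(C["side"]["color"][150:330,130:370],(800,600)),C["top"]["color"]]
cv2.imwrite("pics/side1.png",I[0][:,:,::-1]); print(bot.get_obs()["ee_pos"],bot.get_obs()["q"])
look(C,"leg_grip")
E
```

```text
[0.63903849 0.05512038 0.07886936] [ 4.93059979e+00  1.68556296e+01  1.00445332e+01  8.31665251e+01
 -1.52323020e-03  7.91142415e+01]
leg_grip {'side': [([217.1, 259.3], 0.56)], 'top': []}
```

View pics/side1.png

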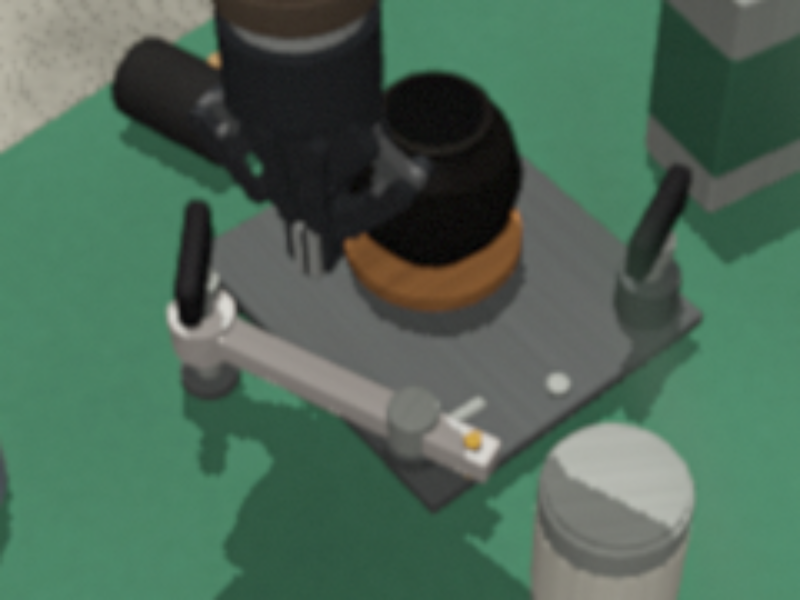

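The closed fingers hover between the bowl and the leg bar, at about (310,250) in the crop, and both are clear. The sweep can be planned from here.

```bash
python3 - <<'E'
import numpy as np
H=np.array([.563,.062]);p=np.array([.6396,.0542]);yaw=105.8
for th in list(range(18,87,6)):
    t=np.radians(th);P=H+.074*np.array([np.cos(t),np.sin(t)])+.02*np.array([np.sin(t),-np.cos(t)])
    print(th,np.round(P,4),np.round((P-p)/.025,2),round(np.radians(th+90-yaw)/.15,2));p=P;yaw=th+90
E
```

```text
18 [0.6396 0.0658] [-0.    0.47] 0.26
24 [0.6387 0.0738] [-0.03  0.32] 0.7
30 [0.6371 0.0817] [-0.07  0.31] 0.7
36 [0.6346 0.0893] [-0.1   0.31] 0.7
42 [0.6314 0.0967] [-0.13  0.29] 0.7
48 [0.6274 0.1036] [-0.16  0.28] 0.7
54 [0.6227 0.1101] [-0.19  0.26] 0.7
60 [0.6173 0.1161] [-0.21  0.24] 0.7
66 [0.6114 0.1215] [-0.24  0.22] 0.7
72 [0.6049 0.1262] [-0.26  0.19] 0.7
78 [0.5979 0.1302] [-0.28  0.16] 0.7
84 [0.5906 0.1335] [-0.29  0.13] 0.7
```

>>> send_rows:
  moves: [0,0,-0.9,0,0,0,1,0,0,-0.3,0,0,0,1,0,0,0,0,0,0,1]

```text
time: 6.28
ee_pos: [0.6388, 0.0551, 0.0483]
tcp_rot: [-180.0, -0.0, 105.8]
wrist_force: [-0.4, 0.4, 0.0]
opening: 0.0001
grasp_force: 0.0
```

>>> send_rows:
  moves: [0,0.47,0,0,0,0.26,1,-0.03,0.32,0,0,0,0.7,1,-0.07,0.31,0,0,0,0.7,1,-0.1,0.31,0,0,0,0.7,1,-0.13,0.29,0,0,0,0.7,1,-0.16,0.28,0,0,0,0.7,1]

```text
time: 7.02
ee_pos: [0.6269, 0.1057, 0.049]
tcp_rot: [179.9, 0.0, 138.4]
wrist_force: [0.9, 0.7, -0.6]
opening: -0.0
grasp_force: 0.0
```

>>> send_rows:
  moves: [-0.19,0.26,0,0,0,0.7,1,-0.21,0.24,0,0,0,0.7,1,-0.24,0.22,0,0,0,0.7,1,-0.26,0.19,0,0,0,0.7,1]

```text
time: 7.52
ee_pos: [0.6043, 0.1285, 0.0491]
tcp_rot: [180.0, 0.1, 162.5]
wrist_force: [-0.6, -0.2, 0.1]
opening: 0.0002
grasp_force: 0.0
```

>>> send_rows:
  moves: [-0.28,0.16,0,0,0,0.7,1,-0.15,0.06,0,0,0,0.35,1,0,0,0,0,0,0,1]

```text
time: 7.9
ee_pos: [0.5936, 0.1337, 0.049]
tcp_rot: [180.0, 0.1, 171.3]
wrist_force: [0.7, 0.7, 0.3]
opening: -0.0001
grasp_force: 0.0
```

```bash
python3 - <<'E'
from h import *
C=cams()
cv2.imwrite("pics/top2.png",cv2.resize(C["top"]["color"][60:300,120:440],(800,600))[:,:,::-1])
for q in("stand","leg_grip","leg_hinge","leg_screw_handle"): look(C,q)
E
```

```text
stand {'side': [([263.7, 246.6], 0.82)], 'top': [([274.4, 185.0], 0.96)]} [ 0.6285 -0.0321 -0.0135] err [0.0006 0.0006]
leg_grip {'side': [([214.2, 259.4], 0.81)], 'top': [([214.1, 175.7], 0.57)]} [0.6407 0.0846 0.0451] err [0.0006 0.0006]
leg_hinge {'side': [([254.9, 276.3], 0.71)], 'top': [([228.7, 214.7], 0.69)]} [0.5651 0.0582 0.0378] err [0.0003 0.0003]
leg_screw_handle {'side': [], 'top': [([202.2, 146.2], 0.79)]}
```

View pics/top2.png

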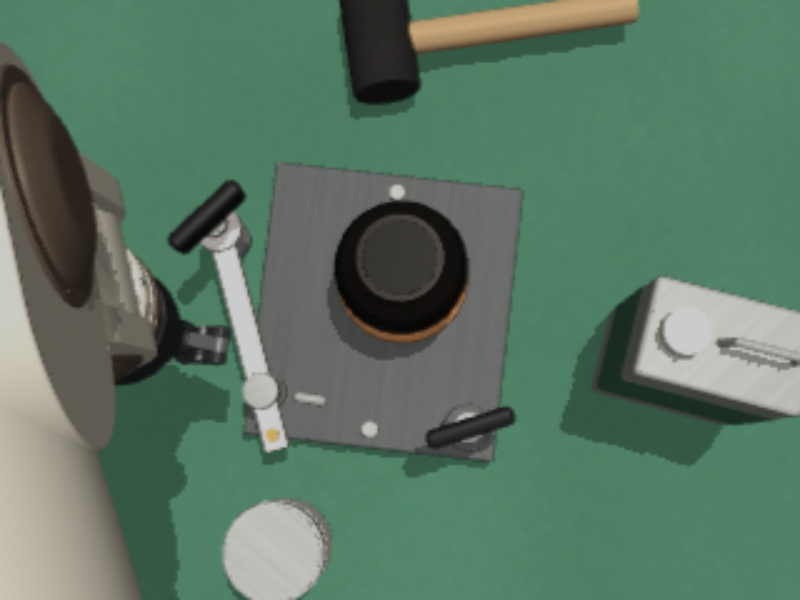

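The leg has not moved. In the crop it is still at about (240,310), while the fingers are now outside it at about (205,345), so the tips passed over the bar. I'll go back and push lower, closer to the hinge.

>>> send_rows:
  moves: [0,0,1,0,0,0,1,0,0,1,0,0,0,1,0,0,1,0,0,-0.9,1,0,0,1,0,0,-0.9,1,0.3,-0.66,0.4,0,0,-0.9,1,0.3,-0.66,0,0,0,-0.9,1,0.3,-0.66,0,0,0,-0.9,1,0.3,-0.66,0,0,0,-0.9,1]

```text
time: 9.4
ee_pos: [0.6237, 0.0663, 0.1581]
tcp_rot: [180.0, 0.0, 124.5]
wrist_force: [-0.4, -0.2, -0.1]
opening: 0.0001
grasp_force: 0.0
```

>>> send_rows:
  moves: [0.2,-0.65,0,0,0,-0.9,1,0,0,0,0,0,-0.9,1,0,0,-1,0,0,-0.5,1,0,0,-1,0,0,0,1,0,0,-1,0,0,0,1,0,0,-1,0,0,0,1,0,0,0,0,0,0,1]

```text
time: 10.28
ee_pos: [0.6271, 0.0505, 0.0561]
tcp_rot: [-179.8, -0.0, 105.0]
wrist_force: [0.9, -0.4, 0.5]
opening: -0.0002
grasp_force: 0.0
```

>>> send_rows:
  moves: [0,0,-0.5,0,0,0,1,0,0,-0.25,0,0,0,1,0,0,0,0,0,0,1]

```text
time: 10.65
ee_pos: [0.6282, 0.0506, 0.0391]
tcp_rot: [-180.0, -0.0, 105.0]
wrist_force: [0.1, -0.2, -0.8]
opening: 0.0001
grasp_force: 0.0
```

```bash
python3 - <<'E'
import numpy as np
H=np.array([.564,.061]);p=np.array([.6275,.0505]);yaw=105
for th in list(range(17,86,6)):
    t=np.radians(th);P=H+.061*np.array([np.cos(t),np.sin(t)])+.02*np.array([np.sin(t),-np.cos(t)])
    print(th,np.round(P,4),np.round((P-p)/.025,2),round(np.radians(th+90-yaw)/.15,2));p=P;yaw=th+90
E
```

```text
17 [0.6282 0.0597] [0.03 0.37] 0.23
23 [0.628  0.0664] [-0.01  0.27] 0.7
29 [0.627  0.0731] [-0.04  0.27] 0.7
35 [0.6254 0.0796] [-0.06  0.26] 0.7
41 [0.6232 0.0859] [-0.09  0.25] 0.7
47 [0.6202 0.092 ] [-0.12  0.24] 0.7
53 [0.6167 0.0977] [-0.14  0.23] 0.7
59 [0.6126 0.103 ] [-0.16  0.21] 0.7
65 [0.6079 0.1078] [-0.19  0.19] 0.7
71 [0.6028 0.1122] [-0.21  0.17] 0.7
77 [0.5972 0.1159] [-0.22  0.15] 0.7
83 [0.5913 0.1191] [-0.24  0.13] 0.7
```

>>> send_rows:
  moves: [0,0.37,0,0,0,0.23,1,-0.01,0.27,0,0,0,0.7,1,-0.04,0.27,0,0,0,0.7,1,-0.06,0.26,0,0,0,0.7,1,0,0,0,0,0,0,1]

```text
time: 11.28
ee_pos: [0.6258, 0.0807, 0.0398]
tcp_rot: [180.0, 0.0, 125.1]
wrist_force: [-0.4, 0.2, -0.4]
opening: -0.0001
grasp_force: 0.0
```

```bash
python3 - <<'E'
from h import *
C=cams()
cv2.imwrite("pics/top3.png",cv2.resize(C["top"]["color"][90:270,160:400],(800,600))[:,:,::-1])
look(C,"leg_grip");look(C,"leg_screw_handle")
E
```

```text
leg_grip {'side': [([216.1, 261.6], 0.57)], 'top': []} 
leg_screw_handle {'side': [([190.1, 229.4], 0.55)], 'top': [([322.5, 142.3], 0.4)]} [ 0.8008 -0.0865 -0.1371] err [0.0806 0.0806]
```

View pics/top3.png

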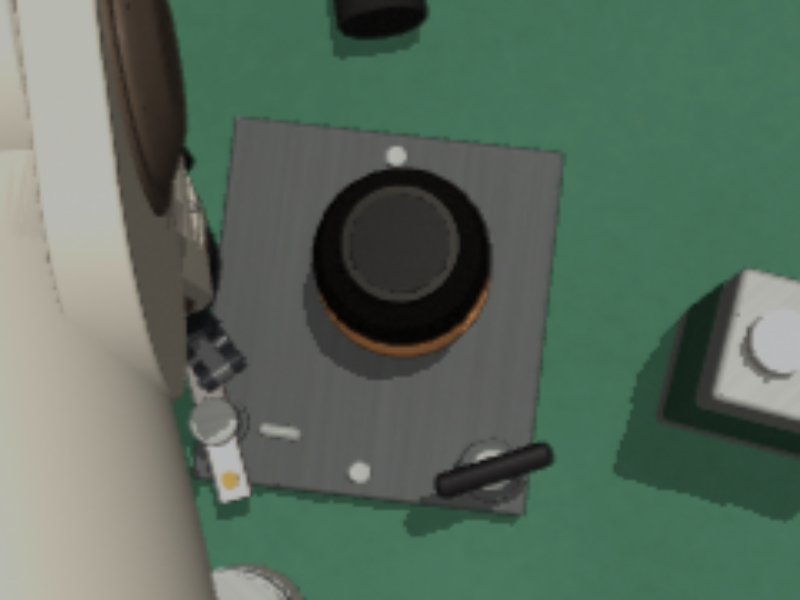

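```bash
python3 - <<'E'
from h import *
C=cams()
cv2.imwrite("pics/side3.png",cv2.resize(C["side"]["color"][180:300,160:320],(800,600),interpolation=cv2.INTER_CUBIC)[:,:,::-1])
for z in(.03,.04,.05,.06):
  X=C["side"]["R"]@np.array([.6258,.0807,z])+C["side"]["t"];u=C["side"]["camera_matrix"]@X;print(z,((u[:2]/u[2])-[160,180])*5)
E
```

```text
0.03 [308.94816581 438.66801259]
0.04 [307.39509651 421.60794158]
0.05 [305.81714703 404.27456824]
0.06 [304.21371469 386.66127207]
```

View pics/side3.png

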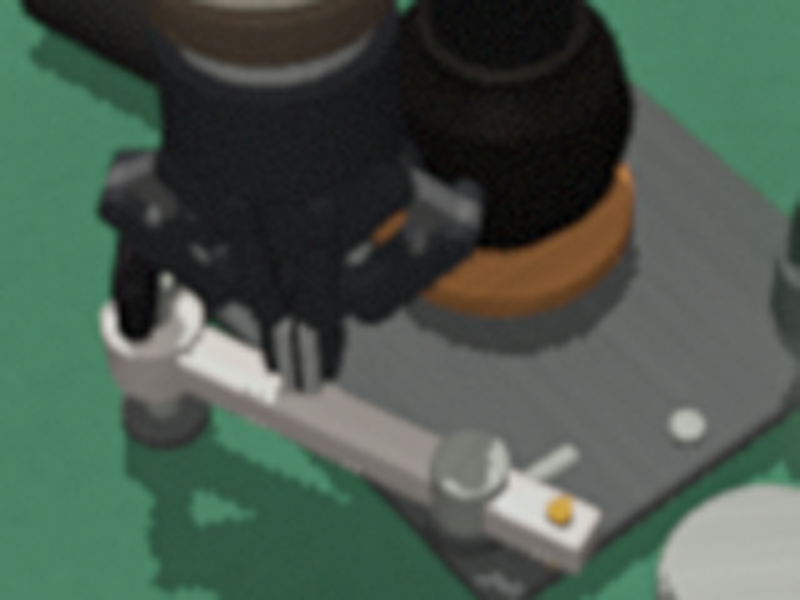

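```bash
python3 - <<'E'
from h import *
C=cams()
def pr(c,X):
  u=C[c]["camera_matrix"]@(C[c]["R"]@np.array(X)+C[c]["t"]);return np.round(u[:2]/u[2],1)
for z in(.04,.06,.08):
  print("top crop",(pr("top",[.6258,.0807,z])-[160,90])*3.333, "prev pose crop",(pr("top",[.5936,.1337,z+.009])-[120,60])*2.5)
for z in(.035,.045,.055): print("leg line at top full px (218.5,195):",atz(C["top"],(218.5,195),z), "side (220,257)",atz(C["side"],(220,257),z))
E
```

```text
top crop [188.9811 312.9687] prev pose crop [171.75 350.5 ]
top crop [183.9816 307.9692] prev pose crop [166.25 347.75]
top crop [178.6488 302.6364] prev pose crop [160.5  344.75]
leg line at top full px (218.5,195): [0.604356   0.07809048 0.035     ] side (220,257) [0.64264046 0.06847355 0.035     ]
leg line at top full px (218.5,195): [0.60314604 0.07668807 0.045     ] side (220,257) [0.63654776 0.07355802 0.045     ]
leg line at top full px (218.5,195): [0.60193608 0.07528566 0.055     ] side (220,257) [0.63045507 0.07864249 0.055     ]
```

```bash
python3 - <<'E'
from h import *
C=cams()
def pr(c,X):
  u=C[c]["camera_matrix"]@(C[c]["R"]@np.array(X)+C[c]["t"]);return np.round(u[:2]/u[2],1)
for z in(.059,.069,.0789,.09,.1): print(z,(pr("side",[.639,.055,z])-[130,150])/.3, "seen 315,272")
look(C,"leg_grip"); print(bot.get_obs())
print([px(c,"leg_screw_handle",3) for c in C])
E
```

```text
0.059 [320.33333333 318.        ] seen 315,272
0.069 [319.33333333 306.        ] seen 315,272
0.0789 [318.33333333 294.        ] seen 315,272
0.09 [317.33333333 280.        ] seen 315,272
0.1 [316.33333333 267.66666667] seen 315,272
leg_grip {'side': [([212.7, 259.2], 0.66)], 'top': [([275.1, 183.7], 0.68)]} [ 6.75e-01 -1.00e-04 -6.89e-02] err [0.0477 0.0477]
{'time': 11.975, 'q': array([7.27096115e+00, 1.58900943e+01, 4.48144374e+00, 7.85943952e+01,
       1.36933525e-04, 6.22129524e+01]), 'qd': array([-0.13476157,  0.0316045 , -0.03706459, -0.03309805, -0.01505454,
       -0.04092843]), 'joint_efforts': array([-1.85489090e-02, -6.40859127e+01,  4.66793168e+01,  2.26950266e-03,
       -6.06801605e-04,  2.18135036e-03]), 'ee_pos': array([0.62561444, 0.07982155, 0.03931272]), 'tcp_rot': array([-1.79997369e+02, -1.54103368e-03,  1.25058009e+02]), 'wrist_force': array([ 0.11832124, -0.15440994,  0.17306571]), 'torque': array([-0.0014924 ,  0.01244267, -0.01120558]), 'grasp_force': 0.0, 'opening': -9.426935565327476e-05}
[[([186.4, 229.6], 0.51)], []]
```

The reported TCP sits about 18 mm below where the fingertips show: in the crop the pads end at (300,390), on top of the bar. I'll back off and probe down over the deck, watching the force.

>>> send_rows:
  moves: [0.03,-0.4,0,0,0,-0.78,1,0.03,-0.4,0,0,0,-0.78,1,0.03,-0.4,0,0,0,-0.78,1,0,0,-0.3,0,0,0,1,0,0,-0.3,0,0,0,1,0,0,0,0,0,0,1]

```text
time: 12.82
ee_pos: [0.6272, 0.0502, 0.0231]
tcp_rot: [-179.9, -0.0, 105.1]
wrist_force: [0.4, -0.0, -0.2]
opening: 0.0003
grasp_force: 0.0
```

>>> send_rows:
  moves: [0,0,-0.08,0,0,0,1,0,0,0,0,0,0,1]

```text
time: 13.08
ee_pos: [0.6279, 0.0501, 0.0223]
tcp_rot: [180.0, -0.0, 105.0]
wrist_force: [0.3, -0.2, 0.7]
opening: -0.0001
grasp_force: 0.0
```

>>> send_rows:
  moves: [0,0,-0.08,0,0,0,1,0,0,0,0,0,0,1]

```text
time: 13.32
ee_pos: [0.6278, 0.0499, 0.0202]
tcp_rot: [-180.0, -0.0, 105.0]
wrist_force: [0.4, -0.1, -0.0]
opening: -0.0
grasp_force: 0.0
```

```bash
python3 - <<'E'
from h import *
C=cams()
cv2.imwrite("pics/side4.png",cv2.resize(C["side"]["color"][160:300,140:340],(800,560),interpolation=cv2.INTER_CUBIC)[:,:,::-1])
E
```

```text
(no output)
```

View pics/side4.png

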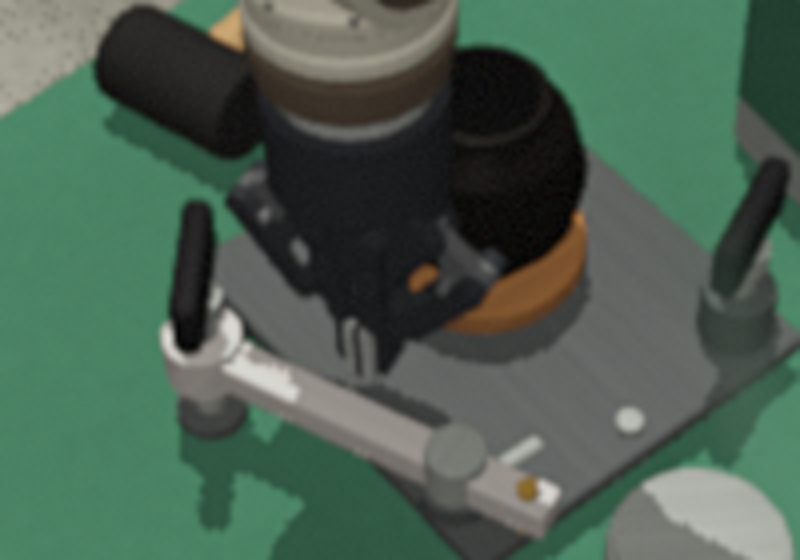

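With the reported z at 0.020 the tips are at (360,380), just behind the bar. They are clear of the deck and below the bar's top, so I'm sweeping now.

>>> send_rows:
  moves: [0,0.37,0,0,0,0.23,1,-0.01,0.27,0,0,0,0.7,1,-0.04,0.27,0,0,0,0.7,1,-0.06,0.26,0,0,0,0.7,1]

```text
time: 13.92
ee_pos: [0.6255, 0.0797, 0.0204]
tcp_rot: [180.0, 0.0, 125.3]
wrist_force: [2.1, -1.0, -0.4]
opening: 0.0001
grasp_force: 0.8
```

>>> send_rows:
  moves: [-0.09,0.25,0,0,0,0.7,1,-0.12,0.24,0,0,0,0.7,1,-0.14,0.23,0,0,0,0.7,1,-0.16,0.21,0,0,0,0.7,1]

```text
time: 14.42
ee_pos: [0.6138, 0.1032, 0.0208]
tcp_rot: [179.9, 0.1, 149.3]
wrist_force: [7.2, 0.8, -1.2]
opening: 0.0001
grasp_force: 2.6
```

>>> send_rows:
  moves: [-0.19,0.19,0,0,0,0.7,1,-0.21,0.17,0,0,0,0.7,1]

```text
time: 14.68
ee_pos: [0.6044, 0.1125, 0.0212]
tcp_rot: [179.9, 0.2, 161.4]
wrist_force: [10.4, 0.9, -1.4]
opening: -0.0001
grasp_force: 4.1
```

>>> send_rows:
  moves: [-0.22,0.15,0,0,0,0.7,1,-0.08,0.04,0,0,0,0.2,1]

```text
time: 14.92
ee_pos: [0.5979, 0.1168, 0.0215]
tcp_rot: [179.9, 0.4, 169.0]
wrist_force: [12.8, -1.8, -3.3]
opening: -0.0
grasp_force: 6.6
```

```bash
python3 - <<'E'
from h import *
C=cams()
for q in("stand","leg_grip","leg_hinge","leg_screw_handle"): look(C,q)
print(axis(C,"side","leg_grip",.05))
E
```

```text
stand {'side': [([265.6, 244.5], 0.95)], 'top': [([307.0, 233.7], 0.65)]} [ 0.5666 -0.0554  0.0251] err [0.0572 0.0572]
leg_grip {'side': [([212.8, 296.2], 0.76)], 'top': [([185.8, 203.6], 0.82)]} [0.5868 0.1398 0.0443] err [0.001 0.001]
leg_hinge {'side': [([258.4, 278.7], 0.93)], 'top': [([221.7, 216.6], 0.78)]} [0.556  0.0671 0.0504] err [0.0054 0.0054]
leg_screw_handle {'side': [([180.2, 294.2], 0.8)], 'top': []} 
(array([0.5884, 0.1374]), np.float64(66.9), array([0.076, 0.202]), 0.94)
```

```bash
python3 - <<'E'
from h import *
C=cams()
a=cv2.resize(C["side"]["color"][180:320,130:340],(600,400),interpolation=cv2.INTER_CUBIC)
cv2.imwrite("pics/s5.png",a[:,:,::-1])
t=C["top"]; print(px("top","corner_a",6),px("side","corner_a",6)); print(bot.get_obs()["wrist_force"],bot.get_obs()["ee_pos"])
E
```

```text
[([218.5, 225.9], 0.97), ([311.7, 241.7], 0.92), ([229.2, 127.7], 0.85), ([320.8, 141.5], 0.64)] [([335.5, 245.0], 0.76), ([262.6, 291.6], 0.56)]
[11.25892913 -0.88568109 -2.05843991] [0.59769042 0.11674258 0.02137171]
```

View pics/s5.png

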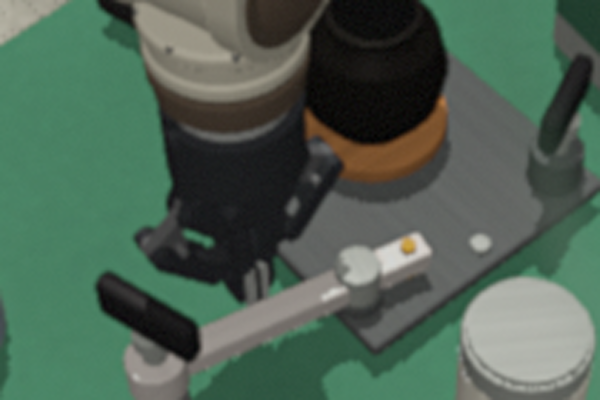

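The leg is nearly out: the tail is over the ridge at (405,245) and the fingers press the bar near (255,280). Pushing on.

>>> send_rows:
  moves: [-0.12,0.06,0,0,0,0.3,1,-0.12,0.06,0,0,0,0.3,1]

```text
time: 15.92
ee_pos: [0.5922, 0.1192, 0.0214]
tcp_rot: [180.0, 0.4, 174.1]
wrist_force: [13.3, -3.0, -3.8]
opening: -0.0001
grasp_force: 7.1
```

>>> send_rows:
  moves: [-0.12,0.05,0,0,0,0,1,-0.12,0.05,0,0,0,0,1]

```text
time: 16.18
ee_pos: [0.586, 0.1208, 0.0214]
tcp_rot: [-179.9, 0.4, 174.0]
wrist_force: [13.7, -9.4, -2.5]
opening: 0.0004
grasp_force: 7.6
```

```bash
python3 - <<'E'
from h import *
C=cams()
for q in("leg_grip","leg_hinge"): look(C,q)
print(axis(C,"side","leg_grip",.05),px("top","corner_a",4)); print(bot.get_obs()["wrist_force"],bot.get_obs()["ee_pos"])
E
```

```text
leg_grip {'side': [([218.1, 301.9], 0.62)], 'top': [([185.3, 211.1], 0.66)]} [0.5724 0.1411 0.0433] err [0.0008 0.0008]
leg_hinge {'side': [([259.7, 279.9], 0.85)], 'top': [([223.4, 222.9], 0.64)]} [0.5476 0.0662 0.0522] err [0.0008 0.0008]
(array([0.5756, 0.1395]), np.float64(70.6), array([0.076, 0.203]), 0.68) [([220.1, 233.2], 0.81), ([312.4, 238.9], 0.79), ([316.3, 136.6], 0.65), ([224.5, 129.3], 0.64)]
[10.89201746 -7.27465467 -1.51898504] [0.58561908 0.12085545 0.02128587]
```

>>> send_rows:
  moves: [0.6,-0.1,0,0,0,0,1,0.4,-0.1,0.5,0,0,0,1,0,0,1,0,0,0,1,0,0,1,0,0,0,1,0,0.5,1,0,0,0,1,0,1,1,0,0,0,1,0,1,1,0,0,0,1,0,1,1,0,0,0,1]

```text
time: 17.58
ee_pos: [0.6077, 0.2054, 0.1838]
tcp_rot: [180.0, 0.0, 174.1]
wrist_force: [-0.8, -0.5, -0.8]
opening: -0.0001
grasp_force: 0.0
```

>>> send_rows:
  moves: [-1,1,0,0,0,0,0,-1,1,0,0,0,0,0,-1,1,0,0,0,0,0,-1,1,0,0,0,0,0,-1,1,0,0,0,0,0,0,0,0,0,0,0,0]

```text
time: 18.32
ee_pos: [0.4813, 0.331, 0.1832]
tcp_rot: [180.0, 0.0, 174.2]
wrist_force: [0.1, 0.3, 0.7]
opening: 0.0424
grasp_force: 0.0
```

```bash
python3 - <<'E'
from h import *
C=cams()
for q in("stand","leg_grip","leg_hinge","leg_screw_handle","deck_screw_handle","leg_screw_sole"): look(C,q)
for q in("leg_screw_handle","deck_screw_handle"): print(q,axis(C,"top",q,0.117),axis(C,"side",q,.105))
print(axis(C,"top","leg_grip",.055),px("top","corner_a",4),px("side","corner_a",4))
a=C["top"]["color"][100:280,140:370]; cv2.imwrite("pics/t6.png",cv2.resize(a,(766,600),interpolation=cv2.INTER_CUBIC)[:,:,::-1])
E
```

```text
stand {'side': [([264.3, 248.7], 0.71)], 'top': [([272.7, 187.1], 0.97)]} [ 0.6239 -0.0286 -0.0129] err [0.0008 0.0008]
leg_grip {'side': [([219.3, 299.3], 0.56)], 'top': [([183.9, 210.4], 0.57)]} [0.5716 0.1408 0.0523] err [0.0026 0.0026]
leg_hinge {'side': [([258.2, 280.0], 0.86)], 'top': [([221.2, 222.8], 0.63)]} [0.5476 0.0699 0.0557] err [0.0008 0.0008]
leg_screw_handle {'side': [([185.5, 298.6], 0.76)], 'top': [([151.5, 203.3], 0.66)]} [0.5847 0.1922 0.0964] err [0.0009 0.0009]
deck_screw_handle {'side': [([330.9, 216.9], 0.58)], 'top': [([309.4, 228.5], 0.58)]} [ 0.5294 -0.0972  0.0947] err [0.0037 0.0037]
leg_screw_sole {'side': [([189.9, 328.7], 0.79)], 'top': [([167.1, 205.4], 0.86)]} [ 0.5909  0.19   -0.0034] err [0.0016 0.0016]
leg_screw_handle (array([0.5802, 0.1861]), np.float64(16.1), array([0.022, 0.062]), 0.89) (array([0.5634, 0.1907]), np.float64(156.3), array([0.026, 0.039]), 0.66)
deck_screw_handle (array([ 0.528 , -0.0917]), np.float64(110.9), array([0.015, 0.06 ]), 0.55) (array([ 0.5256, -0.0872]), np.float64(114.5), array([0.019, 0.084]), 0.73)
(array([0.5703, 0.1396]), np.float64(73.6), array([0.037, 0.218]), 0.92) [([312.7, 241.4], 0.88), ([317.9, 141.5], 0.86), ([225.1, 131.9], 0.68), ([220.7, 234.3], 0.66)] [([268.1, 293.6], 0.92), ([335.7, 243.0], 0.79), ([193.6, 235.9], 0.79)]
```

View pics/t6.png

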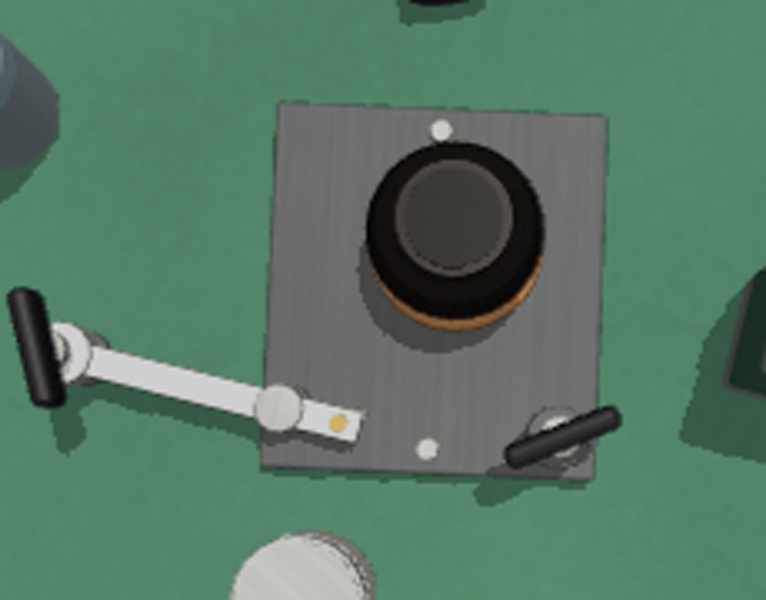

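Leg measured from the hinge (279,407) to the boss (68,352) is close to its stop but perhaps a few degrees short. The deck edges show the stand turned slightly, to a yaw of about -2°. I'll measure that angle properly.

```bash
cat >> h.py <<'E'
def legangle(C):
    T=C["top"];g=T["color"].astype(int)
    r=bot.trace("top","stand");m=r[0]["region"]
    hs=cv2.cvtColor(T["color"],cv2.COLOR_RGB2HSV)
    gray=((hs[...,1]<60)&(hs[...,2]>30)&(hs[...,2]<130)).astype(np.uint8)
    gray[:100]=0;gray[280:]=0;gray[:,:215]=0;gray[:,330:]=0
    gray=cv2.morphologyEx(gray,cv2.MORPH_OPEN,np.ones((9,9)))
    n,l,s,_=cv2.connectedComponentsWithStats(gray);k=1+np.argmax(s[1:,4])
    # deck edges: right edge per row, far edge per col
    P=[]
    e=[]
    M=l==k
    for y in range(155,215):
        xs=np.nonzero(M[y])[0]
        if len(xs): P.append(atz(T,(xs.max(),y),.032)[:2])
    P=np.array(P);f=np.polyfit(P[:,0],P[:,1],1);f=np.polyfit(*P[np.abs(P[:,1]-np.polyval(f,P[:,0]))<.003].T,1);e.append(np.degrees(np.arctan(f[0])))
    P=[]
    for x in range(240,305):
        ys=np.nonzero(M[:,x])[0]
        if len(ys): P.append(atz(T,(x,ys.min()),.032)[:2])
    P=np.array(P);f=np.polyfit(P[:,1],P[:,0],1);f=np.polyfit(*P[np.abs(P[:,0]-np.polyval(f,P[:,1]))<.003][:,::-1].T,1);e.append(-np.degrees(np.arctan(f[0])))
    w=((hs[...,1]<40)&(hs[...,2]>165)).astype(np.uint8);w[:190]=0;w[235:]=0;w[:,:166]=0;w[:,217:]=0
    ys,xs=np.nonzero(w);P=np.array([atz(T,(x,y),.06)[:2] for x,y in zip(xs,ys)])
    ln=cv2.fitLine(P.astype(np.float32),cv2.DIST_HUBER,0,1e-4,1e-4).ravel()
    a=np.degrees(np.arctan2(ln[1],ln[0]))%180
    print("deck yaw",np.round(e,2),"leg",round(a,2),len(xs),"joint",np.radians(a-np.mean(e)))
E
python3 - <<'E'
from h import *
C=cams(); legangle(C)
E
```

```text
Traceback (most recent call last):
  File "h.py", line 45, in legangle
    P=np.array(P);f=np.polyfit(P[:,1],P[:,0],1);f=np.polyfit(*P[np.abs(P[:,0]-np.polyval(f,P[:,1]))<.003][:,::-1].T,1);e.append(-np.degrees(np.arctan(f[0])))
                                                  ~~~~~~~~~~^^^^^^^^^^^^^^^^^^^^^^^^^^^^^^^^^^^^^^^^^^^^^^^^^^^^^^^^^^
TypeError: expected non-empty vector for x
```

```bash
python3 - <<'E'
s=open('h.py').read();i=s.index("def legangle");s=s[:i]+'''
def fl(P):
    ln=cv2.fitLine(np.array(P,np.float32),cv2.DIST_WELSCH,0.003,1e-5,1e-5).ravel();return np.degrees(np.arctan2(ln[1],ln[0]))
def legangle(C):
    T=C["top"];hs=cv2.cvtColor(T["color"],cv2.COLOR_RGB2HSV)
    g=(hs[...,1]<90)
    R=[];F=[]
    for y in range(150,210):
        x=np.nonzero(~g[y,300:340])[0]
        if len(x): R.append(atz(T,(300+x[0],y),.032)[:2])
    for x in range(235,310):
        y=np.nonzero(g[110:150,x])[0]
        if len(y): F.append(atz(T,(x,110+y[0]),.032)[:2])
    e=[(fl(R)+90)%180-90,fl(F)%180-90]
    w=((hs[...,1]<40)&(hs[...,2]>165)).astype(np.uint8);w[:190]=0;w[235:]=0;w[:,:168]=0;w[:,217:]=0
    ys,xs=np.nonzero(w);a=fl([atz(T,(x,y),.06)[:2] for x,y in zip(xs,ys)])%180
    print("deck yaw",np.round(e,2),"leg",round(a,2),len(xs),"joint",np.radians(a-np.mean(e)))
'''
open('h.py','w').write(s)
E
python3 - <<'E'
from h import *
C=cams(); legangle(C)
E
```

```text
deck yaw [-3.76 -3.58] leg 73.3 434 joint 1.3433876
```

```bash
python3 - <<'E'
from h import *
C=cams()
H=atz(C["top"],(223.8,222.2),.065);B=atz(C["top"],(160.4,205.6),.063);print(H,B,np.linalg.norm(B-H),np.degrees(np.arctan2(*(B-H)[1::-1])))
d=(B-H)/np.linalg.norm(B-H);print("grip",H+.078*d, bot.get_obs()["ee_pos"],bot.get_obs()["tcp_rot"])
E
```

```text
[0.54880036 0.06421521 0.065     ] [0.58280574 0.18457394 0.063     ] 0.1250863274612788 74.22323428017133
grip [0.57000507 0.13926723 0.06375286] [0.48285339 0.32913422 0.18283139] [ 1.79999994e+02 -1.54239743e-03  1.73968918e+02]
```

>>> send_rows:
  moves: [0.44,-0.95,0,0,0,-0.97,-0.2,0.44,-0.95,0,0,0,-0.97,-0.2,0.44,-0.95,0,0,0,-0.97,-0.2,0.44,-0.95,0,0,0,-0.97,-0.2,0.44,-0.95,0,0,0,-0.97,-0.2,0.44,-0.95,0,0,0,-0.97,-0.2,0.44,-0.95,0,0,0,-0.97,-0.2,0.44,-0.95,0,0,0,-0.97,-0.2]

```text
time: 20.72
ee_pos: [0.5712, 0.1383, 0.1829]
tcp_rot: [180.0, -0.0, 107.0]
wrist_force: [0.5, 0.3, 0.2]
opening: 0.0512
grasp_force: 0.0
```

>>> send_rows:
  moves: [0,0,-0.7,0,0,-0.97,-0.2,0,0,-0.7,0,0,-0.97,-0.2,0,0,-0.7,0,0,-0.97,-0.2,0,0,-0.7,0,0,-0.97,-0.2,0,0,0,0,0,0,-0.2]

```text
time: 21.35
ee_pos: [0.5701, 0.1389, 0.1116]
tcp_rot: [-179.9, 0.1, 74.0]
wrist_force: [0.3, -0.3, 0.6]
opening: 0.0516
grasp_force: 0.0
```

>>> send_rows:
  moves: [0,0,-1,0,0,0,-0.2,0,0,-1,0,0,0,-0.2,0,0,-1,0,0,0,-0.2,0,0,-0.6,0,0,0,-0.2,0,0,0,0,0,0,-0.2]

```text
time: 21.98
ee_pos: [0.5705, 0.139, 0.0225]
tcp_rot: [-179.9, 0.0, 74.0]
wrist_force: [0.4, 1.0, -0.4]
opening: 0.0511
grasp_force: 0.0
```

>>> send_rows:
  moves: [0,0,0,0,0,0,1,0,0,0,0,0,0,1,0,0,0,0,0,0,1]
  squeeze: 35

```text
time: 22.35
ee_pos: [0.5715, 0.1395, 0.0242]
tcp_rot: [179.9, -0.1, 73.9]
wrist_force: [-0.5, 1.1, 6.8]
opening: 0.0163
grasp_force: 35.4
```

```bash
python3 - <<'E'
import numpy as np
for r in(.078,):
  p=None
  for th in range(74,110,5):
    t=np.radians(th);P=r*np.array([np.cos(t),np.sin(t)])
    if p is not None: print(th,np.round((P-p)/.025,2))
    p=P
E
```

```text
79 [-0.26  0.06]
84 [-0.27  0.04]
89 [-0.27  0.02]
94 [-0.27 -0.01]
99 [-0.27 -0.03]
104 [-0.27 -0.05]
109 [-0.26 -0.08]
```

>>> send_rows:
  moves: [-0.26,0.06,0.08,0,0,0.58,1,-0.27,0.04,0.06,0,0,0.58,1]

```text
time: 22.6
ee_pos: [0.5577, 0.1417, 0.0257]
tcp_rot: [-180.0, 0.0, 84.1]
wrist_force: [3.4, 0.2, -10.3]
opening: 0.0163
grasp_force: 34.2
```

>>> send_rows:
  moves: [-0.27,0.02,0,0,0,0.58,1,-0.27,-0.01,0,0,0,0.58,1]

```text
time: 22.85
ee_pos: [0.5438, 0.1417, 0.0253]
tcp_rot: [-179.9, 0.0, 94.0]
wrist_force: [2.1, 0.6, -8.2]
opening: 0.0161
grasp_force: 34.3
```

>>> send_rows:
  moves: [-0.27,-0.03,0,0,0,0.58,1,0,0,0,0,0,0,1]

```text
time: 23.1
ee_pos: [0.5371, 0.1409, 0.0255]
tcp_rot: [-180.0, 0.0, 98.8]
wrist_force: [2.2, 0.8, -9.6]
opening: 0.0162
grasp_force: 34.6
```

```bash
python3 - <<'E'
from h import *
C=cams(); legangle(C)
for q in("leg_grip","leg_hinge","stand","leg_screw_handle"): look(C,q)
print(px("top","corner_a",4),bot.get_obs()["wrist_force"],bot.get_obs()["torque"])
E
```

```text
deck yaw [-2.86 -2.85] leg 74.22 342 joint 1.3452343
leg_grip {'side': [([230.0, 312.9], 0.55)], 'top': [([185.3, 230.3], 0.58)]} [0.5379 0.1424 0.0469] err [0.0027 0.0027]
leg_hinge {'side': [([260.6, 281.1], 0.95)], 'top': [([223.1, 223.4], 0.84)]} [0.5461 0.0666 0.0507] err [0.0015 0.0015]
stand {'side': [([268.0, 249.0], 0.94)], 'top': [([274.4, 186.8], 0.97)]} [ 0.6225 -0.0336 -0.0163] err [0.0037 0.0037]
leg_screw_handle {'side': [([207.5, 318.1], 0.95)], 'top': [([223.9, 224.0], 0.4)]} [ 0.583   0.1087 -0.0635] err [0.0413 0.0413]
[([219.7, 235.1], 0.78), ([313.3, 241.7], 0.76), ([314.3, 139.4], 0.7)] [  1.43278498  -1.71311219 -11.83555158] [-0.41012897 -0.30030709 -0.30962858]
```

>>> send_rows:
  moves: [-0.14,-0.02,-0.1,0,0,0.3,1,-0.1,-0.02,0,0,0,0.2,1]

```text
time: 23.9
ee_pos: [0.533, 0.1405, 0.0249]
tcp_rot: [179.8, -0.0, 103.2]
wrist_force: [6.4, -0.3, -7.1]
opening: 0.0161
grasp_force: 39.3
```

>>> send_rows:
  moves: [-0.12,-0.02,0,0,0,0.25,1,0,0,0,0,0,0,1]

```text
time: 24.15
ee_pos: [0.5299, 0.1394, 0.025]
tcp_rot: [179.8, 0.1, 105.3]
wrist_force: [6.6, -3.1, -7.2]
opening: 0.0163
grasp_force: 40.6
```

>>> send_rows:
  moves: [0,0,0,0,0,0,-0.2,0,0,0,0,0,0,-0.2,0,0,1,0,0,0,-0.2,0,0,1,0,0,0,-0.2,0,0,1,0,0,0,-0.2,0,0,1,0,0,0,-0.2,-1,-0.3,1,0,0,0,-0.2,-1,-0.3,1,0,0,0,-0.2]

```text
time: 25.15
ee_pos: [0.4777, 0.1247, 0.1751]
tcp_rot: [180.0, -0.0, 105.3]
wrist_force: [0.4, 0.3, 0.5]
opening: 0.0512
grasp_force: 0.0
```

>>> send_rows:
  moves: [-1,-1,0,0,0,0,-0.2,-1,-1,0,0,0,0,-0.2,-1,-1,0,0,0,0,-0.2]

```text
time: 25.52
ee_pos: [0.4026, 0.0492, 0.1745]
tcp_rot: [179.9, -0.0, 105.3]
wrist_force: [0.3, 0.7, -0.1]
opening: 0.0513
grasp_force: 0.0
```

```bash
python3 - <<'E'
from h import *
C=cams(); legangle(C)
for q in("leg_grip","leg_hinge","stand","leg_screw_handle","deck_screw_handle","leg_screw_sole"): look(C,q)
for q in("leg_screw_handle","deck_screw_handle"): print(q,axis(C,"top",q,0.117))
print(axis(C,"top","leg_grip",.055),px("top","corner_a",4),px("side","corner_a",4),bot.get_obs()["ee_pos"])
a=C["top"]["color"][100:280,140:370]; cv2.imwrite("pics/t7.png",cv2.resize(a,(766,600),interpolation=cv2.INTER_CUBIC)[:,:,::-1])
E
```

```text
deck yaw [-0.18 -1.06] leg 94.89 327 joint 1.6668842
leg_grip {'side': [([233.9, 315.8], 0.69)], 'top': [([183.2, 228.0], 0.81)]} [0.5372 0.1435 0.0428] err [0.0039 0.0039]
leg_hinge {'side': [([265.9, 284.0], 0.9)], 'top': [([225.1, 224.7], 0.84)]} [0.5416 0.0622 0.043 ] err [0.0043 0.0043]
stand {'side': [([264.8, 249.5], 0.56)], 'top': [([270.6, 188.7], 0.84)]} [ 0.6195 -0.0245 -0.0079] err [0.0013 0.0013]
leg_screw_handle {'side': [([212.2, 324.3], 0.79)], 'top': [([148.8, 238.7], 0.84)]} [0.5204 0.1962 0.0982] err [0.001 0.001]
deck_screw_handle {'side': [([330.3, 215.7], 0.5)], 'top': [([308.6, 230.4], 0.51)]} [ 0.5272 -0.0944  0.1014] err [0.002 0.002]
leg_screw_sole {'side': [([215.9, 351.0], 0.95)], 'top': [([164.8, 241.5], 0.95)]} [0.5193 0.1923 0.0116] err [0.0046 0.0046]
leg_screw_handle (array([0.5195, 0.1876]), np.float64(40.1), array([0.02 , 0.061]), 0.93)
deck_screw_handle (array([ 0.5273, -0.093 ]), np.float64(112.7), array([0.014, 0.06 ]), 0.77)
(array([0.5306, 0.1367]), np.float64(98.2), array([0.035, 0.215]), 0.57) [([313.8, 238.7], 0.9), ([311.8, 138.9], 0.86), ([223.2, 138.9], 0.74), ([221.6, 238.2], 0.65)] [([338.8, 240.9], 0.92), ([193.4, 236.7], 0.91), ([271.3, 293.1], 0.77)] [0.40338193 0.0496     0.17384322]
```

View pics/t7.png

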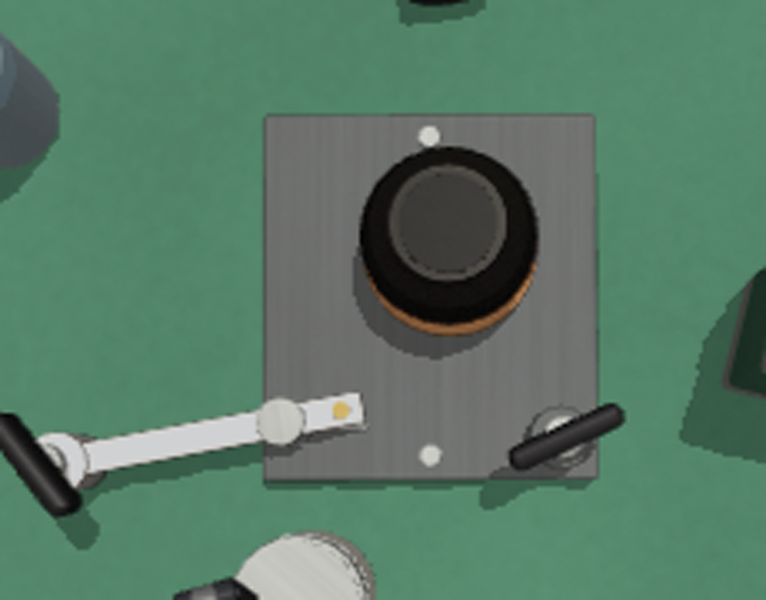

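The leg is home: from hinge (281,421) to boss (65,462) it reads about 1.43 rad against the deck edge, and it held after release. Next I'll fit the stand pose from repeated landmarks to get the tilt.

```bash
cat >> h.py <<'E'
from scipy.optimize import least_squares, linear_sum_assignment
from scipy.spatial.transform import Rotation as Ro
PT=dict(stand=(0,0,0),leg_hinge=(-75,85,54))
CO=np.array([(-100,-90,34),(-100,90,34),(100,90,34),(100,-90,34)])/1e3
def pr(C,X):
    u=(C["R"]@np.atleast_2d(X).T).T+C["t"];u=u@C["camera_matrix"].T;return u[:,:2]/u[:,2:]
def posefit(n=4,x0=(.62,-.027,0,0,0,0)):
    O=[];scr=[]
    for _ in range(n):
        C=cams()
        for c in C:
            P=[d["pixel"] for d in bot.landmark_of(c,"corner_a") if d["p"]>.3];Q=pr(C[c],np.array(x0[:3])+CO)
            if P:
                D=np.linalg.norm(np.array(P)[:,None]-Q[None],axis=2)
                for i,j in zip(*linear_sum_assignment(D)):
                    if D[i,j]<14: O.append((C[c],CO[j],P[i]))
            for k,v in PT.items():
                r=bot.landmark_of(c,k)
                if r and r[0]["p"]>.4:O.append((C[c],np.array(v)/1e3,r[0]["pixel"]))
    def f(x):
        R=Ro.from_euler("xyz",x[3:]).as_matrix()
        return np.concatenate([(pr(c,x[:3]+R@p)[0]-q) for c,p,q in O])
    s=least_squares(f,x0,loss="soft_l1",f_scale=1.5); J=np.linalg.inv(s.jac.T@s.jac)*(s.fun**2).mean()
    print("pos",np.round(s.x[:3],4),"roll,pitch,yaw deg",np.round(np.degrees(s.x[3:]),2),"sd",np.round(np.degrees(np.sqrt(np.diag(J)[3:])),2),"n",len(O),"rms",np.sqrt((s.fun**2).mean()))
    return s.x,C
E
python3 - <<'E'
from h import *
x,C=posefit()
R=Ro.from_euler("xyz",x[3:]).as_matrix()
for p in[(85,88,34),(-30,95,34),(-88,-10,34),(-85,-75,101)]: print(p,np.round(x[:3]+R@np.array(p)/1e3,4))
print(atz(C["top"],(269.3,189.2),.031))
print(axis(C,"top","deck_screw_handle",.11),axis(C,"top","leg_screw_handle",.11))
E
```

```text
pos [ 0.615  -0.0183 -0.0039] roll,pitch,yaw deg [ 2.62  1.66 -0.92] sd [9.09 7.62 2.99] n 44 rms 13.320580648295365
(85, 88, 34) [0.7024 0.0667 0.0316]
(-30, 95, 34) [0.5876 0.0755 0.0352]
(-88, -10, 34) [ 0.5278 -0.0284  0.0321]
(-85, -75, 101) [ 0.5316 -0.0965  0.0959]
[ 0.6144868 -0.0219916  0.031    ]
(array([ 0.5285, -0.0958]), np.float64(112.9), array([0.014, 0.063]), 0.79) (array([0.5201, 0.1898]), np.float64(40.6), array([0.021, 0.063]), 0.66)
```

>>> send_rows:
  moves: [1,-0.66,0,0,0,-0.3,1,1,-0.66,0,0,0,-0.3,1,1,-0.66,0,0,0,-0.3,1,1,-0.66,-0.5,0,0,-0.3,1,1,-0.66,-0.9,0,0,-0.3,1,0,0,-1,0,0,-0.3,1,0,0,-1,0,0,0,1,0,0,-1,0,0,0,1]

```text
time: 29.18
ee_pos: [0.5284, -0.033, 0.0628]
tcp_rot: [-180.0, -0.0, 89.8]
wrist_force: [-0.5, -0.7, -0.7]
opening: 0.0002
grasp_force: 0.0
```

>>> send_rows:
  moves: [0,0,-1,0,0,0,1,0,0,-0.7,0,0,0,1,0,0,0,0,0,0,1]

```text
time: 29.55
ee_pos: [0.5276, -0.0328, 0.0202]
tcp_rot: [-179.9, -0.0, 89.8]
wrist_force: [0.7, -0.9, 1.0]
opening: 0.0001
grasp_force: 0.0
```

>>> send_rows:
  moves: [0,0,-0.1,0,0,0,1,0,0,0,0,0,0,1]

```text
time: 29.8
ee_pos: [0.5289, -0.0329, 0.0196]
tcp_rot: [179.9, 0.0, 89.8]
wrist_force: [-0.8, 0.7, -0.3]
opening: 0.0
grasp_force: 0.0
```

>>> send_rows:
  moves: [0,0,-0.1,0,0,0,1,0,0,0,0,0,0,1]

```text
time: 30.05
ee_pos: [0.5284, -0.0329, 0.0164]
tcp_rot: [180.0, -0.0, 89.8]
wrist_force: [-0.3, -0.0, -0.6]
opening: 0.0001
grasp_force: 0.0
```

>>> send_rows:
  moves: [0,0,-0.1,0,0,0,1]

```text
time: 30.18
ee_pos: [0.5286, -0.0329, 0.014]
tcp_rot: [180.0, 0.0, 89.8]
wrist_force: [-0.0, 0.6, -0.1]
opening: -0.0
grasp_force: 0.0
```

>>> send_rows:
  moves: [0,0,-0.1,0,0,0,1]

```text
time: 30.3
ee_pos: [0.5284, -0.0329, 0.0112]
tcp_rot: [180.0, -0.0, 89.8]
wrist_force: [-0.6, 0.4, 0.2]
opening: -0.0005
grasp_force: 0.0
```

>>> send_rows:
  moves: [0,0,-0.1,0,0,0,1]

```text
time: 30.42
ee_pos: [0.5283, -0.0329, 0.0086]
tcp_rot: [-180.0, -0.0, 89.8]
wrist_force: [-0.8, 0.2, -0.5]
opening: -0.0002
grasp_force: 0.0
```

>>> send_rows:
  moves: [0,0,0,0,0,0,1]

```text
time: 30.55
ee_pos: [0.5282, -0.0329, 0.0085]
tcp_rot: [-180.0, -0.0, 89.8]
wrist_force: [0.0, 0.9, -0.8]
opening: -0.0001
grasp_force: 0.0
```

>>> send_rows:
  moves: [0,0,-0.1,0,0,0,1]

```text
time: 30.68
ee_pos: [0.5285, -0.0329, 0.0064]
tcp_rot: [180.0, 0.0, 89.8]
wrist_force: [0.2, 0.2, -0.6]
opening: 0.0002
grasp_force: 0.0
```

>>> send_rows:
  moves: [0,0,-0.1,0,0,0,1]

```text
time: 30.8
ee_pos: [0.5284, -0.0329, 0.0037]
tcp_rot: [180.0, 0.0, 89.8]
wrist_force: [-0.4, -0.6, 0.6]
opening: 0.0002
grasp_force: 0.0
```

>>> send_rows:
  moves: [0,0,-0.1,0,0,0,1]

```text
time: 30.92
ee_pos: [0.5284, -0.0329, 0.0012]
tcp_rot: [-180.0, 0.0, 89.8]
wrist_force: [0.5, -0.6, -0.8]
opening: -0.0003
grasp_force: 0.0
```

>>> send_rows:
  moves: [0,0,-0.1,0,0,0,1]

```text
time: 31.05
ee_pos: [0.5284, -0.0329, -0.0013]
tcp_rot: [180.0, 0.0, 89.8]
wrist_force: [-0.9, -0.6, 9.0]
opening: -0.0
grasp_force: 5.1
```

>>> send_rows:
  moves: [0,0,-0.1,0,0,0,1]

```text
time: 31.18
ee_pos: [0.5287, -0.0329, -0.0017]
tcp_rot: [179.9, 0.0, 89.8]
wrist_force: [-12.0, 0.6, 31.3]
opening: 0.0
grasp_force: 15.8
```

```bash
python3 - <<'E'
from h import *
C=bot.camera("side")
cv2.imwrite("pics/s8.png",cv2.resize(C["color"][180:300,230:370],(700,600),interpolation=cv2.INTER_CUBIC)[:,:,::-1])
p=bot.get_obs()["ee_pos"]
for dz in(0,.018,.03): print(dz,(pr(C,p+[0,0,dz])[0]-[230,180])*5)
print(p,bot.get_obs()["wrist_force"])
I=C["color"][180:300,230:370].astype(int).sum(2)//3
# column profile under the tool
u=pr(C,p)[0]; print([(y,int(C["color"][y,int(u[0])].mean())) for y in range(int(u[1])-35,int(u[1])+12)])
E
```

```text
0 [365.22119444 451.75595053]
0.018 [368.13223194 422.29303868]
0.03 [370.11799901 402.19488458]
[ 0.52869679 -0.03291494 -0.00146038] [-8.60942226  1.21608702 18.53792428]
[(235, 29), (236, 27), (237, 24), (238, 26), (239, 28), (240, 28), (241, 29), (242, 28), (243, 29), (244, 27), (245, 26), (246, 28), (247, 28), (248, 23), (249, 25), (250, 30), (251, 27), (252, 40), (253, 65), (254, 85), (255, 96), (256, 99), (257, 99), (258, 97), (259, 98), (260, 98), (261, 96), (262, 95), (263, 95), (264, 99), (265, 107), (266, 118), (267, 120), (268, 120), (269, 105), (270, 83), (271, 67), (272, 62), (273, 63), (274, 64), (275, 62), (276, 61), (277, 54), (278, 56), (279, 82), (280, 107), (281, 118)]
```

>>> send_rows:
  moves: [0,0,0.9,0,0,0,1,0,0,0.9,0,0,0,1,0.45,0.85,0.7,0,0,0,1,0.45,0.85,0.1,0,0,0,1,0.45,0.85,0,0,0,0,1,0.45,0.85,-0.5,0,0,0,1,0.43,0.84,-0.7,0,0,0,1,0,0,-0.9,0,0,0,1]

```text
time: 32.22
ee_pos: [0.5845, 0.0751, 0.0066]
tcp_rot: [-179.9, -0.0, 89.9]
wrist_force: [-0.5, -0.5, -0.3]
opening: -0.0002
grasp_force: 0.0
```

>>> send_rows:
  moves: [0,0,0,0,0,0,1]

```text
time: 32.35
ee_pos: [0.5824, 0.0737, 0.0054]
tcp_rot: [-179.7, 0.0, 89.9]
wrist_force: [-0.9, -0.5, -0.2]
opening: 0.0
grasp_force: 0.0
```

>>> send_rows:
  moves: [0,0,-0.05,0,0,0,1]

```text
time: 32.48
ee_pos: [0.5842, 0.0733, 0.0076]
tcp_rot: [-180.0, 0.0, 89.8]
wrist_force: [-0.2, 0.5, 0.7]
opening: 0.0002
grasp_force: 0.0
```

>>> send_rows:
  moves: [0,0,-0.05,0,0,0,1]

```text
time: 32.6
ee_pos: [0.5847, 0.0731, 0.0071]
tcp_rot: [179.9, -0.0, 89.8]
wrist_force: [-0.2, 0.4, 0.1]
opening: 0.0001
grasp_force: 0.0
```

>>> send_rows:
  moves: [0,0,-0.05,0,0,0,1]

```text
time: 32.72
ee_pos: [0.5845, 0.073, 0.0057]
tcp_rot: [179.9, -0.0, 89.8]
wrist_force: [-1.2, 0.4, -0.3]
opening: -0.0005
grasp_force: 0.0
```

>>> send_rows:
  moves: [0,0,0,0,0,0,1]

```text
time: 32.85
ee_pos: [0.5843, 0.073, 0.0054]
tcp_rot: [180.0, -0.0, 89.8]
wrist_force: [-0.8, -0.6, 0.3]
opening: 0.0004
grasp_force: 0.0
```

>>> send_rows:
  moves: [0,0,-0.06,0,0,0,1]

```text
time: 32.98
ee_pos: [0.5843, 0.0731, 0.0038]
tcp_rot: [180.0, -0.0, 89.8]
wrist_force: [0.2, -0.4, -0.1]
opening: -0.0001
grasp_force: 0.0
```

>>> send_rows:
  moves: [0,0,-0.06,0,0,0,1]

```text
time: 33.1
ee_pos: [0.5841, 0.0731, 0.0021]
tcp_rot: [180.0, -0.0, 89.8]
wrist_force: [0.8, -0.9, 0.5]
opening: -0.0003
grasp_force: 0.0
```

>>> send_rows:
  moves: [0,0,-0.06,0,0,0,1]

```text
time: 33.22
ee_pos: [0.5842, 0.0731, 0.0006]
tcp_rot: [180.0, -0.0, 89.8]
wrist_force: [-0.9, 0.4, 7.8]
opening: 0.0002
grasp_force: 3.7
```

>>> send_rows:
  moves: [0.3,0,0.7,0,0,0,1,0.9,-0.05,0,0,0,0,1,0.9,-0.05,0,0,0,0,1,0.9,-0.05,0,0,0,0,1,0.9,-0.05,0,0,0,0,1,0.7,-0.05,0,0,0,0,1,0,0,0,0,0,0,1]

```text
time: 34.1
ee_pos: [0.6996, 0.0667, 0.0173]
tcp_rot: [-180.0, 0.0, 89.8]
wrist_force: [0.2, 0.3, 0.7]
opening: -0.0
grasp_force: 0.0
```

>>> send_rows:
  moves: [0,0,-0.12,0,0,0,1]

```text
time: 34.22
ee_pos: [0.6987, 0.0669, 0.0149]
tcp_rot: [-180.0, -0.0, 89.8]
wrist_force: [-0.7, 0.5, 0.3]
opening: 0.0
grasp_force: 0.0
```

>>> send_rows:
  moves: [0,0,-0.06,0,0,0,1]

```text
time: 34.35
ee_pos: [0.6984, 0.0669, 0.0134]
tcp_rot: [-180.0, 0.0, 89.8]
wrist_force: [0.3, 0.3, 0.9]
opening: 0.0003
grasp_force: 0.0
```

>>> send_rows:
  moves: [0,0,-0.06,0,0,0,1]

```text
time: 34.48
ee_pos: [0.6987, 0.0669, 0.0122]
tcp_rot: [180.0, 0.0, 89.8]
wrist_force: [-0.9, -0.1, 0.2]
opening: 0.0003
grasp_force: 0.0
```

>>> send_rows:
  moves: [0,0,-0.06,0,0,0,1]

```text
time: 34.6
ee_pos: [0.699, 0.0669, 0.0107]
tcp_rot: [180.0, -0.0, 89.8]
wrist_force: [0.3, -0.3, -0.6]
opening: -0.0
grasp_force: 0.0
```

>>> send_rows:
  moves: [0,0,-0.06,0,0,0,1]

```text
time: 34.72
ee_pos: [0.6991, 0.0669, 0.0091]
tcp_rot: [180.0, 0.0, 89.8]
wrist_force: [-1.0, 0.4, 0.4]
opening: -0.0
grasp_force: 0.0
```

>>> send_rows:
  moves: [0,0,-0.06,0,0,0,1]

```text
time: 34.85
ee_pos: [0.6991, 0.0669, 0.0075]
tcp_rot: [180.0, -0.0, 89.8]
wrist_force: [0.8, 0.1, -0.9]
opening: 0.0001
grasp_force: 0.0
```

>>> send_rows:
  moves: [0,0,-0.06,0,0,0,1]

```text
time: 34.98
ee_pos: [0.6991, 0.0669, 0.006]
tcp_rot: [-180.0, -0.0, 89.8]
wrist_force: [0.7, 0.4, 0.0]
opening: 0.0002
grasp_force: 0.0
```

>>> send_rows:
  moves: [0,0,-0.06,0,0,0,1]

```text
time: 35.1
ee_pos: [0.6991, 0.0668, 0.0045]
tcp_rot: [-180.0, 0.0, 89.8]
wrist_force: [0.0, 0.3, 0.1]
opening: 0.0001
grasp_force: 0.0
```

>>> send_rows:
  moves: [0,0,-0.06,0,0,0,1]

```text
time: 35.22
ee_pos: [0.6994, 0.0669, 0.0036]
tcp_rot: [180.0, -0.0, 89.8]
wrist_force: [-2.1, 0.0, 5.8]
opening: -0.0001
grasp_force: 3.9
```

>>> send_rows:
  moves: [0,0,1,0,0,0,0.3,0,0,1,0,0,0,0.1,0,0,1,0,0,0,-0.1,0,0,1,0,0,0,-0.2,-0.4,-0.3,1,0,0,0.3,-0.2,-0.95,-0.9,0.3,0,0,0.4,-0.2,-0.95,-0.9,0,0,0,0.4,-0.2,-0.95,-0.9,0,0,0,0.4,-0.2]

```text
time: 36.22
ee_pos: [0.6172, -0.0087, 0.1357]
tcp_rot: [180.0, 0.0, 102.8]
wrist_force: [-0.3, -0.3, 0.3]
opening: 0.0511
grasp_force: 0.0
```

>>> send_rows:
  moves: [-0.95,-0.9,0,0,0,0.4,-0.2,-0.95,-0.9,0,0,0,0.4,-0.2,-0.95,-0.9,0,0,0,0.4,-0.2,-0.74,-0.78,-0.6,0,0,0,-0.2,0,0,-0.9,0,0,0,-0.2,0,0,-0.9,0,0,0,-0.2,0,0,-0.8,0,0,0,-0.2,0,0,0,0,0,0,-0.2]

```text
time: 37.22
ee_pos: [0.5271, -0.095, 0.0543]
tcp_rot: [-179.9, -0.1, 113.0]
wrist_force: [0.4, -0.9, 0.8]
opening: 0.0515
grasp_force: 0.0
```

Close on the handle and check that the opening is about 14 mm.

>>> send_rows:
  moves: [0,0,0,0,0,0,1,0,0,0,0,0,0,1,0,0,0,0,0,0,1]
  squeeze: 50

```text
time: 37.6
ee_pos: [0.5291, -0.0951, 0.057]
tcp_rot: [179.9, 0.1, 113.0]
wrist_force: [0.7, 0.3, 5.5]
opening: 0.0177
grasp_force: 48.8
```

>>> send_rows:
  moves: [0,0,0,0,0,-1,1,0,0,0,0,0,-1,1,0,0,0,0,0,-1,1]

```text
time: 37.98
ee_pos: [0.5293, -0.095, 0.0569]
tcp_rot: [179.8, -0.0, 87.0]
wrist_force: [2.4, 2.4, 5.0]
opening: 0.0179
grasp_force: 48.9
```

```bash
python3 - <<'E'
from workcell import bot
o=bot.get_obs();print(o["torque"],o["opening"],o["wrist_force"])
E
```

```text
[ 0.35389089 -0.34645897  0.18483872] 0.01789995256431294 [2.40345586 2.39117812 5.00459645]
```

>>> send_rows:
  moves: [0,0,0,0,0,-1,1,0,0,0,0,0,-1,1,0,0,0,0,0,-1,1,0,0,0,0,0,-1,1]

```text
time: 38.48
ee_pos: [0.5295, -0.0948, 0.0569]
tcp_rot: [179.9, -0.1, 52.6]
wrist_force: [3.9, 2.0, 4.1]
opening: 0.0177
grasp_force: 48.8
```

```bash
python3 - <<'E'
from h import *
o=bot.get_obs();print(o["torque"],o["opening"],o["wrist_force"],o["tcp_rot"])
C={"top":bot.camera("top")};print(axis(C,"top","deck_screw_handle",.11))
E
```

```text
[ 0.57722593 -0.66603857  0.26421932] 0.017653357471818693 [3.86323778 2.03132704 4.14360696] [ 1.79867719e+02 -1.37245604e-01  5.26290921e+01]
(array([0.6058, 0.0273]), np.float64(134.3), array([0.143, 0.281]), 0.44)
```

>>> send_rows:
  moves: [0,0,0,0,0,-1,1,0,0,0,0,0,-1,1,0,0,0,0,0,-0.5,1,0,0,0,0,0,0,1]

```text
time: 39.08
ee_pos: [0.5296, -0.0947, 0.0569]
tcp_rot: [179.9, -0.2, 31.5]
wrist_force: [5.1, 3.3, 5.5]
opening: 0.0178
grasp_force: 48.9
```

>>> send_rows:
  moves: [0,0,0,0,0,0,-0.2,0,0,0,0,0,0,-0.2,0,0,0.6,0,0,0,-0.2,0,0,1,0,0,0,-0.2,0,0,1,0,0,0,-0.2,-0.4,1,0.2,0,0,-0.2,-0.2,-0.4,1,0,0,0,-0.2,-0.2,-0.4,1,0,0,0,-0.2,-0.2]

```text
time: 40.08
ee_pos: [0.4979, -0.0196, 0.1267]
tcp_rot: [180.0, -0.0, 26.2]
wrist_force: [-0.0, 0.2, 0.1]
opening: 0.051
grasp_force: 0.0
```

```bash
python3 - <<'E'
from h import *
C=cams();print(axis(C,"top","deck_screw_handle",.11));print(axis(C,"top","leg_screw_handle",.105));look(C,"leg_screw_handle");look(C,"leg_screw_sole")
print(bot.get_obs()["ee_pos"],bot.get_obs()["tcp_rot"])
E
```

```text
None
(array([0.5292, 0.2012]), np.float64(33.8), array([0.017, 0.042]), 0.76)
leg_screw_handle {'side': [([210.3, 322.5], 0.87)], 'top': [([148.0, 236.7], 0.55)]} [0.5238 0.1969 0.1003] err [0.0008 0.0008]
leg_screw_sole {'side': [([216.3, 353.6], 0.94)], 'top': []} 
[ 0.49833687 -0.02075696  0.12567789] [1.79996242e+02 4.09717866e-03 2.61972583e+01]
```

>>> send_rows:
  moves: [0.11,1,0,0,0,1,-0.2,0.11,1,0,0,0,1,-0.2,0.11,1,0,0,0,1,-0.2,0.11,1,0,0,0,1,-0.2,0.11,1,0,0,0,1,-0.2,0.11,1,0,0,0,1,-0.2,0.11,1,0,0,0,1,-0.2,0.11,1,0,0,0,1,-0.2]

```text
time: 41.48
ee_pos: [0.5205, 0.1802, 0.1254]
tcp_rot: [-180.0, 0.0, 95.2]
wrist_force: [0.5, 0.7, -0.5]
opening: 0.0515
grasp_force: 0.0
```

>>> send_rows:
  moves: [0,0.55,0,0,0,1,-0.2,0,0,0,0,0,1,-0.2,0,0,0,0,0,1,-0.2,0,0,0,0,0,1,-0.2,0,0,0,0,0,1,-0.2,0,0,0,0,0,1,-0.2,0,0,0,0,0,1,-0.2,0,0,0,0,0,1,-0.2]

```text
time: 42.48
ee_pos: [0.5205, 0.193, 0.1254]
tcp_rot: [-180.0, -0.0, 164.0]
wrist_force: [0.7, -0.0, 0.1]
opening: 0.0514
grasp_force: 0.0
```

>>> send_rows:
  moves: [0,0,0,0,0,1,-0.2,0,0,0,0,0,1,-0.2,0,0,-0.4,0,0,1,-0.2,0,0,-0.6,0,0,1,-0.2,0,0,-0.6,0,0,1,-0.2,0,0,-0.6,0,0,1,-0.2,0,0,-0.6,0,0,0.6,-0.2]

```text
time: 43.35
ee_pos: [0.5204, 0.193, 0.0549]
tcp_rot: [180.0, -0.0, -139.4]
wrist_force: [0.2, -0.5, 1.4]
opening: 0.051
grasp_force: 0.0
```

>>> send_rows:
  moves: [0,0,0,0,0,0,1,0,0,0,0,0,0,1,0,0,0,0,0,0,1]
  squeeze: 50

```text
time: 43.72
ee_pos: [0.5205, 0.1934, 0.0562]
tcp_rot: [-180.0, 0.0, -139.6]
wrist_force: [0.4, -0.3, -1.7]
opening: 0.0183
grasp_force: 48.9
```

>>> send_rows:
  moves: [0,0,-0.02,0,0,-1,1,0,0,-0.02,0,0,-1,1,0,0,-0.02,0,0,-1,1]

```text
time: 44.1
ee_pos: [0.5209, 0.1939, 0.0558]
tcp_rot: [180.0, 0.1, -165.6]
wrist_force: [-0.4, 0.0, 8.2]
opening: 0.0184
grasp_force: 50.1
```

>>> send_rows:
  moves: [0,0,-0.02,0,0,-1,1,0,0,-0.02,0,0,-1,1]

```text
time: 44.35
ee_pos: [0.5213, 0.1942, 0.0556]
tcp_rot: [179.9, 0.2, 177.2]
wrist_force: [-1.7, -1.2, 12.5]
opening: 0.0179
grasp_force: 50.7
```

>>> send_rows:
  moves: [0,0,-0.02,0,0,-1,1,0,0,-0.02,0,0,-1,1]

```text
time: 44.6
ee_pos: [0.5218, 0.1944, 0.0555]
tcp_rot: [179.8, 0.2, 160.0]
wrist_force: [-2.3, -1.2, 17.3]
opening: 0.0179
grasp_force: 51.3
```

>>> send_rows:
  moves: [0,0,-0.02,0,0,-1,1,0,0,-0.02,0,0,-1,1]

```text
time: 44.85
ee_pos: [0.5222, 0.1945, 0.0554]
tcp_rot: [179.7, 0.2, 142.8]
wrist_force: [-3.0, -1.5, 23.8]
opening: 0.0182
grasp_force: 52.0
```

>>> send_rows:
  moves: [0,0,0.18,0,0,0,0.2,0,0,0,0,0,0,-0.1,0,0,0.6,0,0,0,-0.1,0,0,1,0,0,0,-0.1,0,0,1,0,0,-1,0.2,0.5,-0.97,0,0,0,-1,1,0.5,-0.97,0,0,0,-1,1,0.5,-0.97,0,0,0,-1,1]

```text
time: 45.85
ee_pos: [0.5581, 0.1202, 0.1214]
tcp_rot: [180.0, 0.0, 108.5]
wrist_force: [-0.1, -0.1, 0.0]
opening: 0.0002
grasp_force: 0.0
```

>>> send_rows:
  moves: [0.5,-0.97,-0.5,0,0,-1,1,0.5,-0.97,-0.9,0,0,-1,1,0,0,-1,0,0,0,1,0,0,-1,0,0,0,1,0,0,-0.9,0,0,0,1,0,0,0,0,0,0,1]

```text
time: 46.6
ee_pos: [0.5816, 0.0722, 0.0119]
tcp_rot: [-179.8, 0.0, 91.6]
wrist_force: [0.3, -0.2, 0.4]
opening: -0.0002
grasp_force: 0.0
```

>>> send_rows:
  moves: [0,0,-0.15,0,0,0,1,0,0,0,0,0,0,1]

```text
time: 46.85
ee_pos: [0.5831, 0.0724, 0.0103]
tcp_rot: [179.9, -0.0, 91.6]
wrist_force: [-0.3, 0.2, -0.7]
opening: 0.0
grasp_force: 0.0
```

>>> send_rows:
  moves: [0,0,-0.06,0,0,0,1]

```text
time: 46.98
ee_pos: [0.5831, 0.0724, 0.0087]
tcp_rot: [179.9, -0.0, 91.6]
wrist_force: [-0.5, -0.4, -0.5]
opening: -0.0001
grasp_force: 0.0
```

>>> send_rows:
  moves: [0,0,-0.06,0,0,0,1]

```text
time: 47.1
ee_pos: [0.5828, 0.0724, 0.0067]
tcp_rot: [180.0, -0.0, 91.5]
wrist_force: [-0.4, 0.3, -0.6]
opening: -0.0
grasp_force: 0.0
```

>>> send_rows:
  moves: [0,0,-0.06,0,0,0,1]

```text
time: 47.22
ee_pos: [0.5827, 0.0724, 0.0048]
tcp_rot: [180.0, 0.0, 91.5]
wrist_force: [-0.2, -0.8, -0.2]
opening: -0.0002
grasp_force: 0.0
```

>>> send_rows:
  moves: [0,0,-0.04,0,0,0,1]

```text
time: 47.35
ee_pos: [0.5825, 0.0724, 0.0037]
tcp_rot: [-180.0, -0.0, 91.5]
wrist_force: [-0.2, 0.9, 0.1]
opening: -0.0
grasp_force: 0.0
```

>>> send_rows:
  moves: [0,0,-0.04,0,0,0,1]

```text
time: 47.48
ee_pos: [0.5827, 0.0724, 0.003]
tcp_rot: [180.0, -0.0, 91.5]
wrist_force: [-2.1, 0.1, 7.3]
opening: 0.0
grasp_force: 3.4
```

>>> send_rows:
  moves: [0.3,0,0.4,0,0,0,1,0.9,-0.05,0,0,0,0,1,0.9,-0.05,0,0,0,0,1,0.9,-0.05,0,0,0,0,1,0.9,-0.05,0,0,0,0,1,0.76,-0.05,0,0,0,0,1,0,0,-0.1,0,0,0,1,0,0,0,0,0,0,1]

```text
time: 48.48
ee_pos: [0.6986, 0.0661, 0.01]
tcp_rot: [-179.9, 0.0, 91.5]
wrist_force: [0.2, -0.5, -0.4]
opening: 0.0001
grasp_force: 0.0
```

>>> send_rows:
  moves: [0,0,-0.08,0,0,0,1]

```text
time: 48.6
ee_pos: [0.6988, 0.0662, 0.0087]
tcp_rot: [180.0, -0.0, 91.6]
wrist_force: [-0.4, 0.4, -0.4]
opening: -0.0
grasp_force: 0.0
```

>>> send_rows:
  moves: [0,0,-0.06,0,0,0,1]

```text
time: 48.72
ee_pos: [0.6988, 0.0662, 0.007]
tcp_rot: [180.0, -0.0, 91.6]
wrist_force: [0.4, 0.0, -0.5]
opening: 0.0001
grasp_force: 0.0
```

>>> send_rows:
  moves: [0,0,-0.04,0,0,0,1]

```text
time: 48.85
ee_pos: [0.6989, 0.0662, 0.0059]
tcp_rot: [180.0, 0.0, 91.6]
wrist_force: [-0.5, -0.3, -0.1]
opening: -0.0002
grasp_force: 0.0
```

>>> send_rows:
  moves: [0,0,-0.04,0,0,0,1]

```text
time: 48.98
ee_pos: [0.6991, 0.0661, 0.0049]
tcp_rot: [180.0, 0.0, 91.5]
wrist_force: [-0.4, -0.8, 0.3]
opening: -0.0002
grasp_force: 0.0
```

>>> send_rows:
  moves: [0,0,-0.04,0,0,0,1]

```text
time: 49.1
ee_pos: [0.6992, 0.0662, 0.0039]
tcp_rot: [180.0, -0.0, 91.5]
wrist_force: [-0.4, -0.4, 2.2]
opening: -0.0003
grasp_force: 1.4
```

>>> send_rows:
  moves: [-1,0,0.9,0,0,0,1,-1,0,0.9,0,0,0,1,-1,0,0,0,0,0,1,-1,0,0,0,0,0,1,-1,-0.5,0,0,0,0,1,-1,-1,0,0,0,0,1,-0.82,-1,0,0,0,0,1,0,-1,-0.3,0,0,0,1]

```text
time: 50.1
ee_pos: [0.528, -0.0221, 0.0422]
tcp_rot: [179.9, 0.0, 91.6]
wrist_force: [0.5, -0.6, 1.1]
opening: 0.0001
grasp_force: 0.0
```

>>> send_rows:
  moves: [0,-0.47,-0.9,0,0,0,1,0,0,-0.4,0,0,0,1,0,0,0,0,0,0,1,0,0,0,0,0,0,1]

```text
time: 50.6
ee_pos: [0.5291, -0.0326, 0.0095]
tcp_rot: [180.0, -0.0, 91.6]
wrist_force: [-0.1, -0.4, -0.0]
opening: 0.0
grasp_force: 0.0
```

>>> send_rows:
  moves: [0,0,-0.06,0,0,0,1]

```text
time: 50.72
ee_pos: [0.5292, -0.0327, 0.0081]
tcp_rot: [179.9, 0.0, 91.6]
wrist_force: [0.1, 0.1, -1.0]
opening: -0.0002
grasp_force: 0.0
```

>>> send_rows:
  moves: [0,0,-0.06,0,0,0,1]

```text
time: 50.85
ee_pos: [0.5289, -0.0329, 0.0061]
tcp_rot: [180.0, 0.0, 91.6]
wrist_force: [0.5, -0.1, 0.0]
opening: -0.0
grasp_force: 0.0
```

>>> send_rows:
  moves: [0,0,-0.04,0,0,0,1]

```text
time: 50.98
ee_pos: [0.5287, -0.033, 0.0048]
tcp_rot: [180.0, -0.0, 91.6]
wrist_force: [-1.2, -0.6, 0.1]
opening: 0.0003
grasp_force: 0.0
```

>>> send_rows:
  moves: [0,0,-0.04,0,0,0,1]

```text
time: 51.1
ee_pos: [0.5286, -0.0331, 0.0038]
tcp_rot: [180.0, -0.0, 91.5]
wrist_force: [0.3, 0.9, -0.2]
opening: -0.0001
grasp_force: 0.0
```

>>> send_rows:
  moves: [0,0,-0.04,0,0,0,1]

```text
time: 51.22
ee_pos: [0.5286, -0.0332, 0.0028]
tcp_rot: [180.0, 0.0, 91.5]
wrist_force: [-0.1, 0.3, 1.3]
opening: -0.0007
grasp_force: 0.5
```

>>> send_rows:
  moves: [0,0,1,0,0,0,1,-0.5,0,1,0,0,0,0.5,-1,0,1,0,0,0,-0.2,-1,0,1,0,0,0,-0.2,-1,0,1,0,0,0,-0.2,-1,0,0,0,0,0,-0.2]

```text
time: 51.98
ee_pos: [0.4163, -0.0333, 0.1298]
tcp_rot: [179.8, 0.0, 91.5]
wrist_force: [-0.4, 0.9, 0.0]
opening: 0.0513
grasp_force: 0.0
```

```bash
python3 - <<'E'
from h import *
C=cams()
for q in("leg_screw_handle","deck_screw_handle"): print(q,axis(C,"top",q,0.11))
look(C,"leg_screw_handle");look(C,"leg_screw_sole")
print(bot.get_obs()["ee_pos"],bot.get_obs()["time"])
E
```

```text
leg_screw_handle (array([0.5216, 0.189 ]), np.float64(140.1), array([0.021, 0.064]), 0.56)
deck_screw_handle (array([0.5207, 0.1882]), np.float64(136.4), array([0.031, 0.062]), 0.73)
leg_screw_handle {'side': [([212.8, 322.7], 0.78)], 'top': [([149.6, 236.5], 0.69)]} [0.5233 0.1941 0.0975] err [0.0004 0.0004]
leg_screw_sole {'side': [([215.7, 350.9], 0.91)], 'top': [([163.8, 240.5], 0.94)]} [0.5203 0.1933 0.0125] err [0.0034 0.0034]
[ 0.41649979 -0.03313258  0.12741563] 52.375
```

>>> send_rows:
  moves: [0.42,0.95,0,0,0,0.65,-0.2,0.42,0.95,0,0,0,0.65,-0.2,0.42,0.95,0,0,0,0.65,-0.2,0.42,0.95,0,0,0,0.65,-0.2,0.42,0.95,0,0,0,0.65,-0.2,0.42,0.95,0,0,0,0.65,-0.2,0.42,0.95,0,0,0,0.65,-0.2,0.42,0.95,0,0,0,0.65,-0.2]

```text
time: 53.38
ee_pos: [0.5007, 0.1579, 0.1272]
tcp_rot: [-180.0, -0.0, 136.4]
wrist_force: [0.7, -0.3, -0.0]
opening: 0.0513
grasp_force: 0.0
```

>>> send_rows:
  moves: [0.42,0.95,0,0,0,0.65,-0.2,0.42,0.5,-0.3,0,0,0.1,-0.2,0,0,-0.9,0,0,0,-0.2,0,0,-0.9,0,0,0,-0.2,0,0,-0.8,0,0,0,-0.2,0,0,0,0,0,0,-0.2]

```text
time: 54.12
ee_pos: [0.5202, 0.1924, 0.0531]
tcp_rot: [-179.8, -0.1, 142.6]
wrist_force: [-0.2, -0.2, 0.8]
opening: 0.0514
grasp_force: 0.0
```

>>> send_rows:
  moves: [0,0,0,0,0,0,1,0,0,0,0,0,0,1,0,0,0,0,0,0,1]
  squeeze: 50

```text
time: 54.5
ee_pos: [0.5219, 0.1934, 0.0565]
tcp_rot: [179.9, 0.1, 142.7]
wrist_force: [0.9, 0.5, 4.1]
opening: 0.0178
grasp_force: 48.8
```

>>> send_rows:
  moves: [0,0,0,0,0,-1,1,0,0,0,0,0,0,1]

```text
time: 54.75
ee_pos: [0.5219, 0.1934, 0.0565]
tcp_rot: [179.9, 0.1, 134.1]
wrist_force: [0.6, 0.9, 6.3]
opening: 0.018
grasp_force: 49.1
```

>>> send_rows:
  moves: [0,0,0,0,0,-1,1,0,0,0,0,0,-1,1,0,0,0,0,0,0,1]

```text
time: 55.12
ee_pos: [0.522, 0.1934, 0.0565]
tcp_rot: [179.9, 0.0, 117.0]
wrist_force: [1.8, -0.1, 5.8]
opening: 0.0177
grasp_force: 49.1
```

>>> send_rows:
  moves: [0,0,0,0,0,1,1,0,0,0,0,0,1,1,0,0,0,0,0,0.4,1,0,0,0,0,0,0,1]

```text
time: 55.62
ee_pos: [0.5219, 0.1934, 0.0565]
tcp_rot: [179.9, 0.1, 137.8]
wrist_force: [1.7, 0.6, 6.4]
opening: 0.0175
grasp_force: 49.2
```

>>> send_rows:
  moves: [0,0,0,0,0,0,0.3,0,0,0,0,0,0,-0.1,0,0,0.6,0,0,0,-0.1,0,0,1,0,0,0,-0.1,0,0,1,0,0,-1,0.2,0.5,-0.97,0,0,0,-1,1,0.5,-0.97,0,0,0,-1,1,0.5,-0.97,0,0,0,-1,1]

```text
time: 56.62
ee_pos: [0.5591, 0.1197, 0.1215]
tcp_rot: [179.9, 0.0, 102.9]
wrist_force: [-0.8, -0.1, -0.4]
opening: -0.0
grasp_force: 0.0
```

```bash
python3 -c "
from workcell import bot
print(bot.job_done())"
```

```text
the job is handed in; nothing more can be done
None
```

I handed the job in at about 57 s with the gripper clear; the hand-in gave no verdict. The leg held at its stop (about 1.43 of 1.45 rad) and the deck probed level to about 0.006 rad before one small, nearly fully reversed test turn of the leg screw. The leg foot bore on the bench, I inferred the other feet's loads rather than measuring them, and the stand slid about 1–2 cm from where it stood.

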